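Load the tap inspection trolley and wind it up to the light

ROBOT

A 6-joint arm with a two-finger parallel gripper is mounted at the origin on the work surface. World frame = base frame: x ahead of the robot, y to its left, z up, the work surface at z = 0. Lengths are in mm, angles in rad, forces in N, time in s.
With the tool pointing down it reaches from about 275 to 825 mm from the base axis. Payload 4.9 kg.
Tool frame: the origin (TCP) lies midway between the tips of the shut fingers; the grasp point (between the pads) lies 19 mm behind it (arm.grip_depth is the distance from the TCP to the grasp point, in mm); z points along the fingers, y is the line along which they close (so a half turn about z gives the same grasp; the last joint's range is limited). The gripper opens to 85 mm and grips with 20 to 120 N. Pads are 22 mm wide; open, the fingers measure 114 mm over their backs; the gripper's body (76 mm by 85 mm) begins 54 mm behind the grasp point. The pads swing forward as they close: fully open they stand 13 mm farther back than shut.
Start: joints at [1.181, 0.326, -0.193, 1.052, 0, 1.437], TCP at [139.154, 532.123, 231.281] pointing down, gripper open.
Joint ranges: [-2.65, 2.65], [-0.97, 1.79], [-1.3, 1.35], [-1.93, 2.1], [-1.47, 1.37], [-3.14, 3.14]. Speed limits (rad/s): [2.57, 2.57, 3.14, 3.14, 3.14, 3.14].

INTERFACE

Orientations are given as a unit quaternion [x, y, z, w].
In Python, from station import arm, eyes gives the robot as it stands. The module is installed in compiled form; this text tells all that it offers.
- The arm moves only by the shell command python3 -m inch 'ROWS' [FORCE]. ROWS is JSON, a list that holds one entry, the list of rows, each a list of 5 numbers: the shift along the tool's x, y, z in cm, then the turn about the tool's z in degrees, then the opening, from 0 (shut) to 1 (fully open). In form: [[[x, y, z, turn, claw], ...]]. A call has 1 to 8 rows; each row is the pose to reach, as a shift and turn from the pose commanded when the call began, along the tool's axes at that moment; what a row does not reach only later rows make up. A row lasts 1/10 s, in which the tool goes at most 50 mm and 8.59 degrees, less where a joint would pass 70% of its speed; a pose out of reach is approached as far as the arm can. A call with a gripper value outside its range is refused whole. The fingers move at their own pace and stop on an object; FORCE is the grip in N (left out, the last holds). Time passes only in rows, so rows that repeat a pose let the fingers close. It gives the time, the measured TCP pose, the force, the opening and the grip force at its end, in the units of the state.
- arm.state(): the state, without advancing time (a new reading comes with each control period).
- eyes.grab_frame(name): name is "scene" or "side" or "wrist"; returns the picture (420x560x3 uint8, red, green, blue); there is no depth.
- eyes.get_calibration(name): a dict with "mtx" (3x3 intrinsics, pixels), "T" (4x4, takes a point from camera to world coordinates); the wrist camera has in their place "mount" (4x4, takes a point from camera to tool coordinates, whose origin is the TCP and whose axes are the flange's). Camera axes: x right, y down, z forward; pixel columns grow to the right and rows downward; lengths in mm; the calibration is good to about 2 mm. A picture is of the moment at which its call begins: read the wrist's pose just before it. get_calibration takes no time and is no camera call.
- arm.sign_off(): hands the job in; it is judged then, once.
The state is a dict: "t": time; "q": joint angles; "qvel": joint speeds; "tau": joint torques, N m; "tool_pos": TCP position; "tcp_rot": TCP orientation; "force": force on the tool from outside, world axes, zero at the start; "torque": the same for the moment, N m; "width": opening from 0.0 (shut) to 1.0 (fully open); "finger_force": force on a finger pad.
Only numpy, scipy, OpenCV 4.12 (cv2) and the standard library are available. Lean on these libraries where they do the work, as an engineer would, in place of code of your own. Each camera call takes 0.05 s, during which the arm holds its last target. There are 200 camera calls.

TASK

Hang every chrome tap body standing on the bench astride the steel bar of the trolley, so that each arch sits fully down on the bar with one leg on either side and the stem upright. With all of them hung, release the brake by pushing its red-ball lever all the way over towards the crank, wind the red crank anticlockwise (seen from above), about three full turns, until the trolley stands against the orange end stop in front of the light panel, and then put the brake back on by pushing the lever all the way back. Leave everything else on the bench where it is.

Things in the scene. Friction and masses are not known exactly. Their poses are not given: they have to be found in the camera images.
- tap1: chrome tap body, an arch on two feet (may be absent). Bridge 122 mm along its x, 22 wide, 22 high, underside 64 mm above the base; two round legs, diameter 22, at x = +-50 mm, on brass flanges 40 (x) by 60 (y) by 14 mm (60 mm free between them); square brass stem 22 x 22 mm mid-bridge, from 86 to 131 mm high. 0.3 to 0.5 kg. Origin midway between the feet at their underside, z up
- tap2: chrome tap body, an arch on two feet (may be absent). Bridge 122 mm along its x, 22 wide, 22 high, underside 64 mm above the base; two round legs, diameter 22, at x = +-50 mm, on brass flanges 40 (x) by 60 (y) by 14 mm (60 mm free between them); square brass stem 22 x 22 mm mid-bridge, from 86 to 131 mm high. 0.3 to 0.5 kg. Origin midway between the feet at their underside, z up
- tap3: chrome tap body, an arch on two feet (may be absent). Bridge 122 mm along its x, 22 wide, 22 high, underside 64 mm above the base; two round legs, diameter 22, at x = +-50 mm, on brass flanges 40 (x) by 60 (y) by 14 mm (60 mm free between them); square brass stem 22 x 22 mm mid-bridge, from 86 to 131 mm high. 0.3 to 0.5 kg. Origin midway between the feet at their underside, z up
- tap4: chrome tap body, an arch on two feet (may be absent). Bridge 122 mm along its x, 22 wide, 22 high, underside 64 mm above the base; two round legs, diameter 22, at x = +-50 mm, on brass flanges 40 (x) by 60 (y) by 14 mm (60 mm free between them); square brass stem 22 x 22 mm mid-bridge, from 86 to 131 mm high. 0.3 to 0.5 kg. Origin midway between the feet at their underside, z up
- bar (a point): middle of the top face of the trolley's level steel bar (40 x 40 mm), 150 mm above the bench. Its y runs along the bar, the way the trolley travels (towards the orange stop and the crank), its x across it, away from the robot. The bar is free from y = -160 to +160 mm, between black end plates that rise 15 mm above it. The trolley's deck lies 111 mm below this point
- rack (a joint): travel of the trolley along the bar's y, in m: about 0 at the loading end, 0.15 against the orange end stop. It is driven by the crank (50 mm a turn) and stays where it is left
- crank (a joint): angle of the crank in rad, grows anticlockwise seen from above; three turns (18.85) bring the trolley from 0 to 0.15 m. It needs a few newtons at the grip and stays where it is left
- crank_axis (a point): a point on the crank's upright axis, at the height of the middle of the grip (110 mm above the bench); it stands on a grey gearbox whose top is 60 mm above the bench
- crank_grip (a point): middle of the crank's red upright grip, 55 mm out from the axis: a flat post fixed to the crank arm (it does not spin on it), 28 mm wide along the radius (this point's x), 14 mm thick across it (this point's y), from 82 to 136 mm above the bench; the steel arm under it ends at 80 mm
- brake (a joint): angle of the brake lever in rad: 0 = brake on (leaning away from the crank, along the bar's -y), 1 = released (leaning towards the crank, along the bar's +y); stays where it is left
- brake_tip (a point): centre of the red ball (diameter 26 mm) on the end of the brake lever, 90 mm from its level pivot, which runs across the bar's direction, 22 mm above the bench; the ball swings over an arc along the bar's y, 101 mm above the bench at both ends and 112 mm at the middle
- ring_gauge: steel ring gauge, a bystander: outer diameter 72 mm, 18 mm high, flat on the bench; origin at the centre of its underside
- caliper: digital caliper, a bystander: 190 mm long along its x, up to 60 mm wide, 12 mm high, flat on the bench; origin under its middle
- cleaner: green bottle with a blue cap, a bystander: diameter 60 mm, 140 mm tall; origin at the centre of its base
Not all that is in view belongs to the job. What is shaped like the tap3 but purple is not meant.

How it is judged (in metres and radians):
On the way, in this order (a step that is already met when the one before it is completed fails the run):
1. every tap hangs on the bar, let go, with the trolley still at the loading end and the brake on (z of tap1 in the frame of bar between -0.071 and -0.057 m and x of tap1 in the frame of bar between -0.025 and 0.025 m and y of tap1 in the frame of bar between -0.165 and 0.165 m and angle between each of tap1, tap2, tap3, tap4's own z axis and vertical below 0.2 rad and z of tap2 in the frame of bar between -0.071 and -0.057 m and x of tap2 in the frame of bar between -0.025 and 0.025 m and y of tap2 in the frame of bar between -0.165 and 0.165 m and z of tap3 in the frame of bar between -0.071 and -0.057 m and x of tap3 in the frame of bar between -0.025 and 0.025 m and y of tap3 in the frame of bar between -0.165 and 0.165 m and z of tap4 in the frame of bar between -0.071 and -0.057 m and x of tap4 in the frame of bar between -0.025 and 0.025 m and y of tap4 in the frame of bar between -0.165 and 0.165 m and linear speed of each of tap1, tap2, tap3, tap4 below 0.03 m/s and not (contact force between the fingers and tap1 above 0.05 N) and not (contact force between the fingers and tap2 above 0.05 N) and not (contact force between the fingers and tap3 above 0.05 N) and not (contact force between the fingers and tap4 above 0.05 N) and value of joint rack below 0.03 m and value of joint brake below 0.2 rad), for 0.2 s.
2. the brake is released with the trolley still at the loading end (value of joint brake above 0.8 rad and value of joint rack below 0.03 m), for 0.1 s.
3. the trolley is wound up to the end stop with the brake released and every tap still on the bar (z of tap1 in the frame of bar between -0.071 and -0.057 m and x of tap1 in the frame of bar between -0.025 and 0.025 m and y of tap1 in the frame of bar between -0.165 and 0.165 m and angle between each of tap1, tap2, tap3, tap4's own z axis and vertical below 0.2 rad and z of tap2 in the frame of bar between -0.071 and -0.057 m and x of tap2 in the frame of bar between -0.025 and 0.025 m and y of tap2 in the frame of bar between -0.165 and 0.165 m and z of tap3 in the frame of bar between -0.071 and -0.057 m and x of tap3 in the frame of bar between -0.025 and 0.025 m and y of tap3 in the frame of bar between -0.165 and 0.165 m and z of tap4 in the frame of bar between -0.071 and -0.057 m and x of tap4 in the frame of bar between -0.025 and 0.025 m and y of tap4 in the frame of bar between -0.165 and 0.165 m and value of joint rack above 0.144 m and value of joint brake above 0.8 rad), for 0.2 s.
At the end, for the whole second after the job is handed in: every tap present hangs astride the bar (its bridge down on the bar within 7 mm, centred across it within 25 mm, upright within 0.2 rad) and is at rest, the trolley is within 6 mm of its end stop, and the brake lever is within 0.2 rad of its on position (z of tap1 in the frame of bar between -0.071 and -0.057 m and x of tap1 in the frame of bar between -0.025 and 0.025 m and y of tap1 in the frame of bar between -0.165 and 0.165 m and angle between each of tap1, tap2, tap3, tap4's own z axis and vertical below 0.2 rad and z of tap2 in the frame of bar between -0.071 and -0.057 m and x of tap2 in the frame of bar between -0.025 and 0.025 m and y of tap2 in the frame of bar between -0.165 and 0.165 m and z of tap3 in the frame of bar between -0.071 and -0.057 m and x of tap3 in the frame of bar between -0.025 and 0.025 m and y of tap3 in the frame of bar between -0.165 and 0.165 m and z of tap4 in the frame of bar between -0.071 and -0.057 m and x of tap4 in the frame of bar between -0.025 and 0.025 m and y of tap4 in the frame of bar between -0.165 and 0.165 m and linear speed of each of tap1, tap2, tap3, tap4 below 0.03 m/s and value of joint rack above 0.144 m and value of joint brake below 0.2 rad); the robot touches nothing.
It fails at once if a bystander (ring gauge, caliper, or bottle) is moved by more than 30 mm (distance of any of ring_gauge, caliper, cleaner from where it was at the start of the episode above 0.03 m).
Of tap1, tap2, tap3, tap4 only 2 to 4 are there at a start; the rules pass over those that are not, and their reading is None.
At some moment in a run one of tap1, tap2, tap3, tap4 may be knocked a few centimetres aside while the robot is not near it.
It also fails if it takes over 210 s, if anything falls off the work surface, if the arm or the gripper's body presses on something with over 40 N, if the wrist force passes 120 N, or if a joint passes its speed limit or range.

## Working session

There is one attempt and no reset: what is moved stays moved. The work goes in short steps, Python scripts to look and compute and a shell command to move; the robot and the scene stay as the last step left them, time stands still between calls to the robot, and variables do not carry over. Pictures are saved under pics/ and viewed, at most 14 in all, crops included, and the job is handed in when it is done.

```bash
mkdir -p pics; cat > h.py <<'E'
import numpy as np, cv2
from station import arm, eyes
from scipy.spatial.transform import Rotation as R
def save(name,fn):
    im=eyes.grab_frame(name); cv2.imwrite('pics/raw_'+fn,im[:,:,::-1]); return im
def cal(name,st=None):
    c=eyes.get_calibration(name); K=np.array(c['mtx'])
    if name!='wrist': return K,np.array(c['T'])
    T=np.eye(4);T[:3,:3]=R.from_quat(st['tcp_rot']).as_matrix();T[:3,3]=st['tool_pos']
    return K,T@np.array(c['mount'])
def ray(KT,u,v,z):
    K,T=KT; d=T[:3,:3]@np.linalg.solve(K,[u,v,1]); o=T[:3,3]
    return o+d*(z-o[2])/d[2]
def proj(KT,p):
    K,T=KT; q=K@(T[:3,:3].T@(np.asarray(p,float)-T[:3,3])); return q[:2]/q[2]
def tool(d,st=None):
    st=st or arm.state(); return R.from_quat(st['tcp_rot']).as_matrix().T@np.asarray(d,float)/10
E
python3 - <<'E'
from h import *
for n in('scene','side'):
    im=save(n,n+'0.png'); cv2.imwrite('pics/%s0.png'%n,cv2.resize(im[:,:,::-1],(800,600)))
    K,T=cal(n);print(n,K.round(1).tolist(),T.round(3).tolist())
s=arm.state();print(s)
print(R.from_quat(s['tcp_rot']).as_matrix().round(3).tolist(), np.array(eyes.get_calibration('wrist')['mount']).round(3).tolist())
E
```

```text
scene [[510.5, 0.0, 273.0], [0.0, 510.5, 208.1], [0.0, 0.0, 1.0]] [[-0.593, 0.517, -0.617, 1291.51], [0.805, 0.363, -0.47, 444.324], [-0.019, -0.776, -0.631, 939.179], [0.0, 0.0, 0.0, 1.0]]
side [[399.7, 0.0, 277.6], [0.0, 399.7, 209.6], [0.0, 0.0, 1.0]] [[0.966, -0.17, 0.196, 231.715], [-0.259, -0.615, 0.744, -1121.697], [-0.006, -0.77, -0.638, 951.554], [0.0, 0.0, 0.0, 1.0]]
{'t': 0.1, 'q': array([ 1.18079023e+00,  3.26891107e-01, -1.93456617e-01,  1.05199769e+00,
       -2.18153063e-05,  1.43660275e+00]), 'qvel': array([-0.00056204, -0.00037739,  0.00405891,  0.00141608,  0.00037909,
       -0.00137379]), 'tau': array([ 1.52482251e-03, -4.44237328e+01,  2.63038552e+01,  7.78440619e-03,
       -2.21335125e-05,  8.31431265e-06]), 'tool_pos': array([138.96475563, 531.63066586, 230.57886175]), 'tcp_rot': array([ 1.27557738e-01,  9.91830844e-01, -7.50915290e-04, -1.90155635e-04]), 'force': array([ 0.06224497, -0.42455647, -0.38885096]), 'torque': array([0.00575998, 0.06127255, 0.00788698]), 'finger_force': 0.0, 'width': 0.9997815961038188}
[[-0.967, 0.253, -0.001], [0.253, 0.967, -0.001], [0.0, -0.002, -1.0]] [[0.001, -0.962, -0.272, 69.083], [1.0, 0.001, -0.0, 0.056], [0.0, -0.272, 0.962, -143.504], [0.0, 0.0, 0.0, 1.0]]
```

View pics/scene0.png

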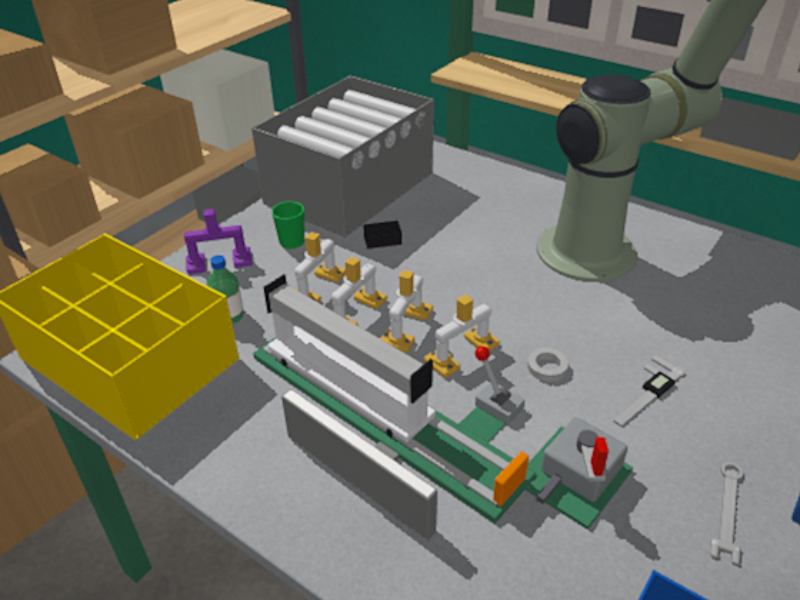

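View pics/side0.png

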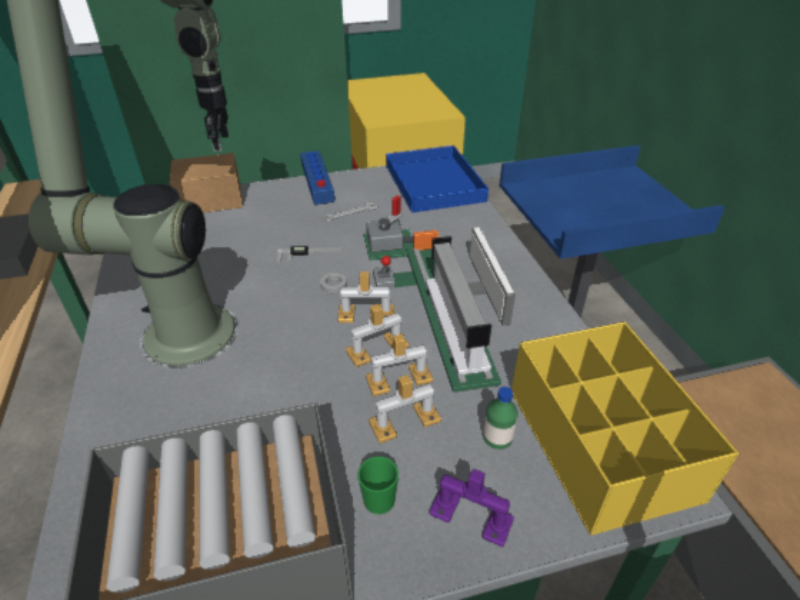

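The scene has four chrome taps with brass stems, at scene pixels (313,245), (352,270), (406,285) and (464,308). The purple one at (210,220) is the decoy. Next I'll crop closer.

```bash
python3 - <<'E'
import cv2
a=cv2.imread('pics/raw_scene0.png')[155:355,180:446]; cv2.imwrite('pics/s1.png',cv2.resize(a,None,fx=3,fy=3,interpolation=cv2.INTER_CUBIC))
b=cv2.imread('pics/raw_side0.png')[130:315,220:365]; cv2.imwrite('pics/d1.png',cv2.resize(b,None,fx=3.2,fy=3.2,interpolation=cv2.INTER_CUBIC))
E
```

```text
(no output)
```

View pics/s1.png

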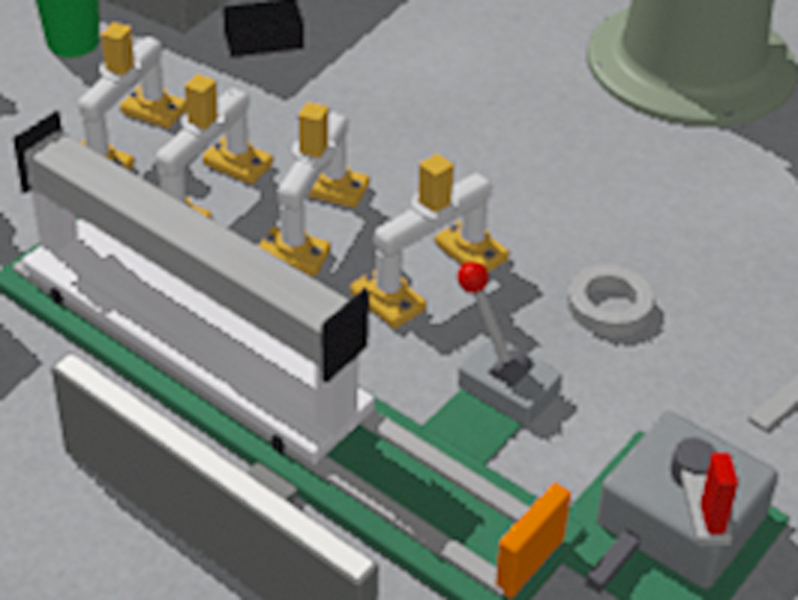

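View pics/d1.png

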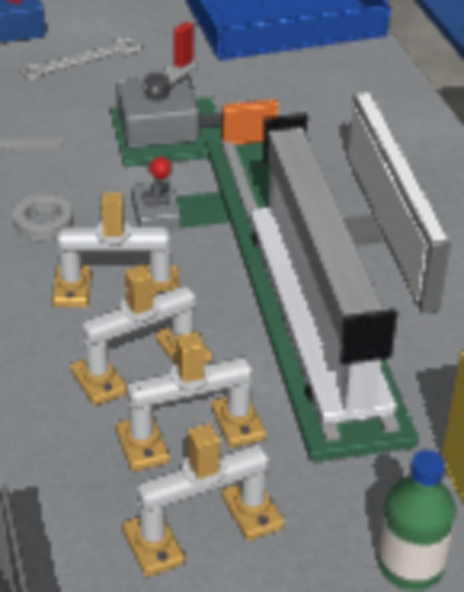

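```bash
python3 - <<'E'
from h import *
from scipy.optimize import least_squares
S=cal('scene');D=cal('side')
s=lambda p:(180+p[0]/3,155+p[1]/3); d=lambda p:(220+p[0]/3.2,130+p[1]/3.2)
def show(n,ps,pd,z):
    a=ray(S,*s(ps),z) if ps else None;b=ray(D,*d(pd),z) if pd else None
    print(n,None if a is None else a[:2].round(0),None if b is None else b[:2].round(0))
    return a,b
def tri(n,ps,pd):
    r=least_squares(lambda p:np.r_[proj(S,p)-s(ps),proj(D,p)-d(pd)],[450,0,100]);print('   tri',n,r.x.round(0),round(r.cost,1))
for i,(a,b) in enumerate([((117,32),(203,435)),((201,83),(190,343)),((314,110),(139,275)),((436,163),(112,199))],1):
    show('stem%d'%i,a,b,131);tri(i,a,b)
E_=[[(93,103),(150,45),(148,490),(260,458)],[(170,160),(237,97),(138,395),(243,370)],[(295,185),(335,120),(93,328),(187,300)],[(388,238),(480,185),(65,238),(163,238)]]
for i,(a,b,c,e) in enumerate(E_,1):
    p,q=show('e%d'%i,a,e,86);r,t=show('f%d'%i,b,c,86)
    print('  yaw',np.degrees(np.arctan2(*(p-r)[1::-1])).round(0),np.degrees(np.arctan2(*(q-t)[1::-1])).round(0))
a,_=show('barL',(45,145),(368,311),150);b,_=show('barR',(341,310),(285,127),150)
show('bL2',(35,150),(343,315),150);show('bL1',(58,140),(392,308),150)
show('bR2',(320,328),(270,130),150);show('bR1',(362,292),(300,125),150)
show('ball',(472,277),(161,168),101);tri('ball',(472,277),(161,168))
show('grip',(722,460),(184,28),136);show('axis',(695,452),(157,84),85)
show('ring',(612,296),(43,213),18)
E
```

```text
stem1 [ 436. -393.] [ 436. -403.]
   tri 1 [ 435. -398.  127.] 0.8
stem2 [ 454. -279.] [ 455. -290.]
   tri 2 [ 454. -283.  127.] 1.5
stem3 [ 429. -173.] [ 432. -183.]
   tri 3 [ 430. -176.  128.] 1.8
stem4 [430. -48.] [433. -55.]
   tri 4 [431. -49. 130.] 1.0
e1 [ 490. -382.] [ 489. -404.]
f1 [ 387. -399.] [ 384. -413.]
  yaw 10.0 5.0
e2 [ 513. -269.] [ 506. -294.]
f2 [ 406. -278.] [ 402. -300.]
  yaw 4.0 3.0
e3 [ 477. -159.] [ 481. -183.]
f3 [ 382. -183.] [ 380. -198.]
  yaw 14.0 9.0
e4 [488. -56.] [482. -79.]
f4 [386. -28.] [380. -51.]
  yaw -15.0 -15.0
barL [ 616. -314.] [ 621. -312.]
barR [634.  -3.] [643.  -2.]
bL2 [ 626. -316.] [ 597. -311.]
bL1 [ 605. -309.] [ 644. -314.]
bR2 [657.  -5.] [625.  -3.]
bR1 [609.  -1.] [661.  -2.]
ball [503.  32.] [507.  26.]
   tri ball [504.  32. 100.] 1.1
grip [592. 275.] [598. 265.]
axis [552. 246.] [552. 224.]
ring [376. 101.] [376.  87.]
```

Positions are good enough to move. Tap yaws come out at about 7°, 4°, 11° and -15°, and the bar centre is near (628,-158) with its y axis at about 86°. I'll go above tap4 first.

```bash
python3 -m inch '[[[-21,-24,-7,0,1],[-21,-24,-7,0,1],[-21,-24,-7,0,1],[-21,-24,-7,0,1],[-21,-24,-7,0,1],[-21,-24,-7,0,1],[-21,-24,-7,0,1],[-21,-24,-7,0,1]]]' 40; python3 -m inch '[[[-22,-25,0,0,1],[-22,-25,0,0,1],[-22,-25,0,0,1],[-22,-25,0,0,1],[-22,-25,0,0,1],[-22,-25,0,0,1],[-22,-25,0,0,1],[-22,-25,0,0,1]]]'
python3 - <<'E'
from h import *
st=arm.state();print(st['t'],st['tool_pos'],R.from_quat(st['tcp_rot']).as_matrix().round(3).tolist())
im=save('wrist','w0.png');cv2.imwrite('pics/w0.png',im[:,:,::-1])
W=cal('wrist',st)
for p in ([431,-51,131],[504,32,101],[628,-158,150]):print(proj(W,p))
E
```

```text
t: 0.9
tool_pos: [282.9, 244.7, 302.0]
tcp_rot: [0.13, 0.991, 0.0, 0.001]
force: [-0.1, 0.5, 0.0]
width: 0.997
finger_force: 0.0
t: 1.7
tool_pos: [432.9, -53.3, 300.4]
tcp_rot: [0.13, 0.992, -0.0, -0.0]
force: [0.4, 0.6, 0.4]
width: 1.001
finger_force: 0.0
1.7 [432.90237676 -53.30327852 300.40119855] [[-0.966, 0.257, -0.0], [0.257, 0.966, -0.0], [0.0, -0.0, -1.0]]
[279.81686401 194.28678996]
[363.72793427 230.0282674 ]
[234.49235856 379.75235651]
```

View pics/w0.png

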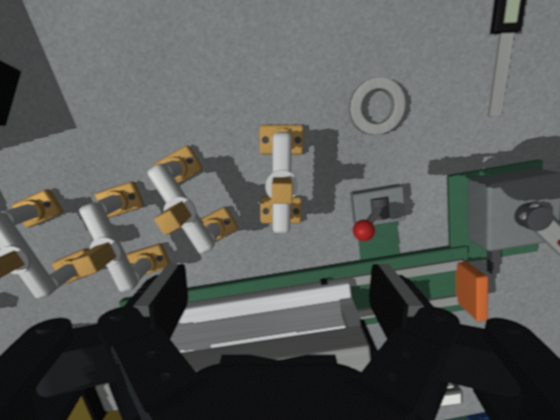

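The wrist view shows tap4's stem at (282,188) with its bridge vertical in the image, so it already lines up with the tool. tap3 is at (175,215), tap2 at (100,255), tap1 at (10,262). Going down on tap4.

```bash
python3 -m inch '[[[0,0.3,8,0,1],[0,0.3,14,0,1],[0,0.3,18,0,1],[0,0.3,20.6,0,1],[0,0.3,20.6,0,1]]]'; python3 -m inch '[[[0,0,0,0,0.6],[0,0,0,0,0.3],[0,0,0,0,0],[0,0,0,0,0],[0,0,0,0,0],[0,0,0,0,0],[0,0,0,0,0],[0,0,0,0,0]]]' 40;python3 -m inch '[[[0,0,-2,0,0],[0,0,-6,0,0],[0,0,-10,0,0],[0,0,-14,0,0],[0,0,-18.6,0,0],[0,0,-18.6,0,0]]]'
python3 - <<'E'
from h import *
st=arm.state();print(st['tool_pos'])
im=save('wrist','w1.png');cv2.imwrite('pics/w1.png',im[:,:,::-1])
E
```

```text
t: 2.25
tool_pos: [426.7, -44.8, 90.8]
tcp_rot: [0.126, 0.992, 0.001, -0.005]
force: [-0.4, -0.1, 0.7]
width: 0.998
finger_force: 0.0
t: 3.05
tool_pos: [433.2, -48.4, 96.8]
tcp_rot: [0.128, 0.992, -0.0, 0.001]
force: [-1.2, -0.4, 8.2]
width: 0.25
finger_force: 43.5
t: 3.65
tool_pos: [435.0, -48.7, 287.2]
tcp_rot: [0.128, 0.992, -0.001, 0.005]
force: [1.3, -0.5, -2.9]
width: 0.252
finger_force: 42.0
[434.96025647 -48.68386266 287.19587497]
```

View pics/w1.png

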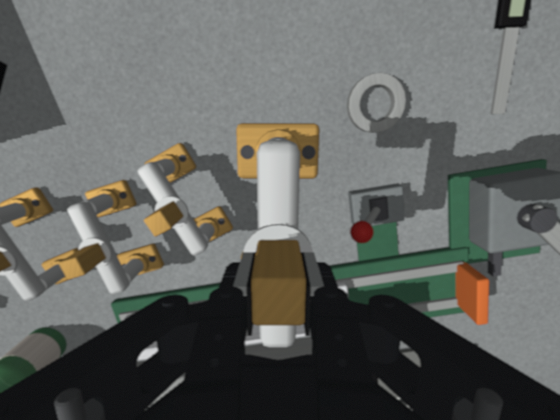

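tap4 is held squarely: stem at (280,270), leg and flange at (278,150). Before placing it I want the bar edges measured better, from an enlarged crop.

```bash
python3 - <<'E'
import cv2
a=cv2.imread('pics/raw_scene0.png')[190:285,182:308]; cv2.imwrite('pics/s2.png',cv2.resize(a,None,fx=6,fy=6,interpolation=cv2.INTER_CUBIC))
E
```

```text
(no output)
```

View pics/s2.png

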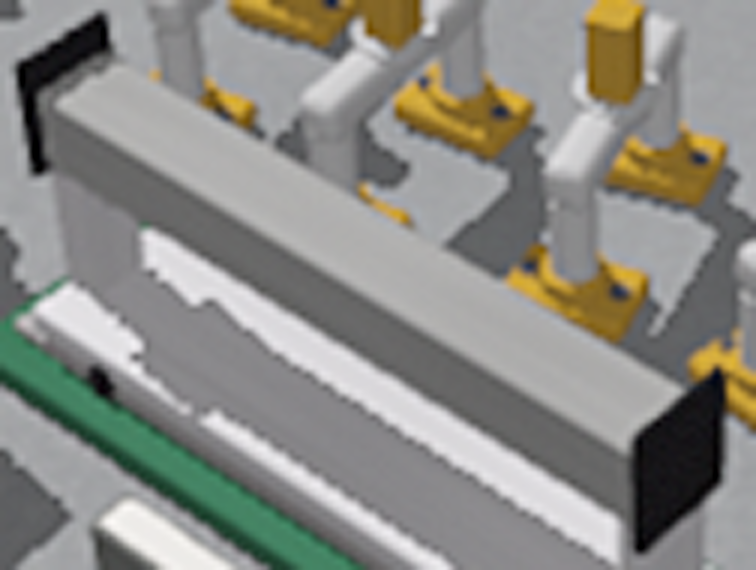

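The bar's back edge runs (115,60) to (690,385) and its front edge (52,102) to (630,445).

```bash
python3 - <<'E'
from h import *
S=cal('scene')
P=[ray(S,182+x/6,190+y/6,150)[:2] for x,y in [(115,60),(690,385),(52,102),(630,445)]]
print(np.round(P,1))
a=P[1]-P[0];b=P[3]-P[2];print(np.degrees(np.arctan2(a[1],a[0])),np.degrees(np.arctan2(b[1],b[0])))
st=arm.state();W=cal('wrist',st)
for p in ([115,300],[470,248]):print(ray(W,*p,3))
M=cv2.imread('pics/raw_wrist0.png') 
D=cal('side');print([ray(D,220+x/3.2,130+y/3.2,z)[:2].round() for x,y,z in [(343,312,165),(395,308,165),(263,120,165),(308,118,165)]])
E
```

```text
[[ 597.4 -310.1]
 [ 618.7   -4.7]
 [ 633.  -312.4]
 [ 656.5   -4.9]]
86.00395810466664 85.62286516169807
[ 555.27697475 -343.77168758    3.        ]
[606.88611189 200.82682678   3.        ]
[array([ 591., -322.]), array([ 639., -330.]), array([617.,  -3.]), array([666., -13.])][ WARN:0@0.295] global loadsave.cpp:275 findDecoder imread_('pics/raw_wrist0.png'): can't open/read file: check file path/integrity
```

```bash
python3 -m inch '[[[-4,1.2,-0.5,-2,0],[-8,2.4,-0.5,-5,0],[-12,3.6,-0.5,-8,0],[-16,5,-0.5,-10.5,0],[-19.3,6.1,-0.5,-10.5,0],[-19.3,6.1,-0.5,-10.5,0],[-19.3,6.1,-0.5,-10.5,0],[-19.3,6.1,-0.5,-10.5,0]]]'
cat >> h.py <<'E'
def pair(fn,p,hw=45,f=4,extra=None):
    out=[]
    for n in('scene','side'):
        im=save(n,n+fn); u,v=proj(cal(n),p).round().astype(int)
        u0,v0=max(u-hw,0),max(v-hw,0); print(n,'origin',u0,v0)
        c=im[v0:v0+2*hw,u0:u0+2*hw,::-1]; out.append(cv2.resize(c,(2*hw*f,2*hw*f),interpolation=cv2.INTER_CUBIC))
    cv2.imwrite('pics/'+fn,np.hstack(out))
E
python3 - <<'E'
from h import *
print(arm.state()['tool_pos'],R.from_quat(arm.state()['tcp_rot']).as_matrix()[:2,:2].round(3).tolist())
pair('p1.png',[630,-60,170])
E
```

```text
t: 4.5
tool_pos: [632.6, -37.6, 285.0]
tcp_rot: [0.036, 0.999, 0.0, -0.002]
force: [0.4, 0.3, -3.4]
width: 0.255
finger_force: 41.8
[632.55702357 -37.55221273 284.95200286] [[-0.997, 0.073], [0.073, 0.997]]
scene origin 229 195
side origin 266 130
```

View pics/p1.png

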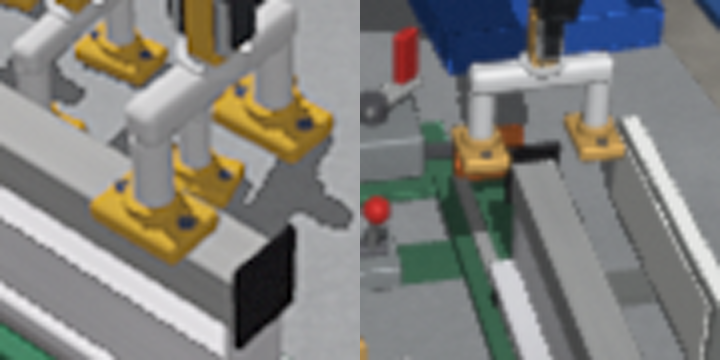

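```bash
python3 - <<'E'
from h import *
S=cal('scene');D=cal('side')
for KT,o,ps in((S,(229,195),[(155,212),(275,112)]),(D,(266,130),[(121,148),(235,132)])):
    q=[ray(KT,o[0]+x/4,o[1]+y/4,202)[:2] for x,y in ps];print(np.round(q),np.mean(q,0).round(1))
# bar point in side crop: top edges at row 250
print(ray(D,266+(548-360)/4,130+235/4,150),ray(D,266+(598-360)/4,130+235/4,150))
E
```

```text
[[683. -35.]
 [581. -29.]] [632.1 -32.2]
[[580. -48.]
 [681. -50.]] [630.7 -48.8]
[ 620.01841477 -113.15020322  150.        ] [ 660.30424716 -124.31541256  150.        ]
```

```bash
python3 -m inch '[[[-0.5,-0.1,0,0,0],[-0.5,-0.1,2,0,0],[-0.5,-0.1,3.5,0,0],[-0.5,-0.1,5,0,0],[-0.5,-0.1,6,0,0],[-0.5,-0.1,6,0,0],[-0.5,-0.1,6,0,0]]]'; python3 -m inch '[[[0,0,1.5,0,0],[0,0,3,0,0],[0,0,3.7,0,0],[0,0,3.7,0,0],[0,0,3.7,0,0]]]'
python3 - <<'E'
from h import *
pair('p2.png',[632,-50,150])
E
```

```text
t: 5.3
tool_pos: [639.2, -39.1, 226.9]
tcp_rot: [0.036, 0.999, -0.0, 0.0]
force: [0.1, 0.1, -1.6]
width: 0.248
finger_force: 41.7
t: 5.8
tool_pos: [639.5, -39.1, 190.2]
tcp_rot: [0.036, 0.999, -0.0, 0.001]
force: [0.2, 1.6, -1.9]
width: 0.253
finger_force: 41.8
scene origin 232 204
side origin 265 133
```

View pics/p2.png

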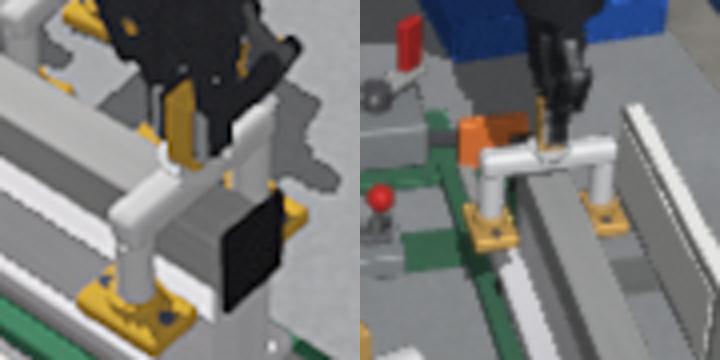

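tap4 is astride the bar, with a leg showing on each side at (490,185) and (603,175). Now seat it and let go.

```bash
python3 -m inch '[[[-0.2,0,0.4,0,0],[-0.2,0,0.7,0,0],[-0.2,0,0.8,0,0],[-0.2,0,0.8,0,0]]]'; python3 -m inch '[[[0,0,0,0,0.3],[0,0,0,0,0.45],[0,0,0,0,0.5],[0,0,0,0,0.5],[0,0,0,0,0.5]]]';python3 -m inch '[[[0,0,-2,0,0.5],[0,0,-5,0,0.5],[0,0,-10,0,0.5],[5,0,-12,0,1],[10,0,-12,0,1],[14,0,-12,0,1],[14,0,-12,0,1]]]'
python3 - <<'E'
from h import *
st=arm.state();print(st['tool_pos'],R.from_quat(st['tcp_rot']).as_matrix()[:2,:2].round(3).tolist())
im=save('wrist','w2.png');cv2.imwrite('pics/w2.png',im[:,:,::-1])
E
```

```text
t: 6.3
tool_pos: [641.7, -39.3, 182.8]
tcp_rot: [0.036, 0.999, -0.0, 0.001]
force: [-1.5, 0.2, 5.5]
width: 0.251
finger_force: 42.9
t: 6.8
tool_pos: [641.0, -39.2, 181.2]
tcp_rot: [0.036, 0.999, 0.0, -0.0]
force: [0.1, 0.1, -0.7]
width: 0.498
finger_force: 0.0
t: 7.5
tool_pos: [495.2, -27.8, 301.0]
tcp_rot: [0.036, 0.999, 0.0, -0.002]
force: [0.4, -0.2, 0.5]
width: 0.997
finger_force: 0.0
[495.20632229 -27.82459665 300.99374231] [[-0.997, 0.072], [0.072, 0.997]]
```

View pics/w2.png

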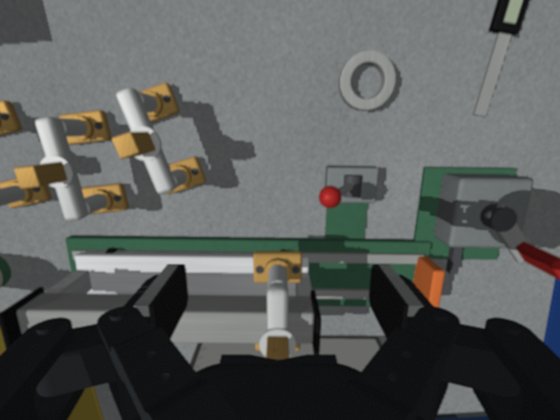

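tap4 hangs at (277,300) and the green base edge is level in the image, so the tool is aligned with the bar. Next tap3, bridge ends at (130,97) and (167,187), and tap2, ends at (50,125) and (75,213).

```bash
cat >> h.py <<'E'
def tap(a,b,z=86):
    st=arm.state();W=cal('wrist',st);p,q=ray(W,*a,z),ray(W,*b,z);m=(p+q)/2
    yaw=np.degrees(np.arctan2((q-p)[1],(q-p)[0])); x=-R.from_quat(st['tcp_rot']).as_matrix()[:,0]; ty=np.degrees(np.arctan2(x[1],x[0]))
    print('mid',m.round(),'len',np.linalg.norm(p-q).round(),'yaw',yaw.round(1),'tool yaw',ty.round(1),'move cm',tool(np.r_[m[:2],0]-np.r_[st['tool_pos'][:2],0],st).round(1),'turn',(ty-yaw).round(1))
def go(x,y):
    st=arm.state();xx=-R.from_quat(st['tcp_rot']).as_matrix()[:,0];print('move',tool([x-st['tool_pos'][0],y-st['tool_pos'][1],0],st).round(2),'z',st['tool_pos'][2].round(1),'yaw',np.degrees(np.arctan2(xx[1],xx[0])).round(1))
E
python3 - <<'E'
from h import *
tap((130,95),(167,187));tap((50,123),(75,215))
W=cal('wrist',arm.state());print(ray(W,133,146,131),ray(W,38,178,131))
E
```

```text
mid [ 436. -171.   86.] len 107.0 yaw 12.5 tool yaw -4.2 move cm [  5.2 -14.7   0. ] turn -16.7
mid [ 460. -278.   86.] len 108.0 yaw 0.6 tool yaw -4.2 move cm [  2.  -25.1  -0. ] turn -4.7
[ 436.98463063 -169.45248655  131.        ] [ 461.74591404 -273.32012824  131.        ]
```

```bash
python3 -m inch '[[[1.5,-4,0,-5,1],[3,-8,0,-10,1],[5,-12,0,-15,1],[5.4,-14.8,0,-16,1],[5.4,-14.8,0,-16,1],[5.4,-14.8,6,-16,1],[5.4,-14.8,6,-16,1]]]'
python3 - <<'E'
from h import *
st=arm.state();print(st['tool_pos'])
im=save('wrist','w3.png');cv2.imwrite('pics/w3.png',im[:,:,::-1])
E
```

```text
t: 8.25
tool_pos: [435.5, -171.5, 237.6]
tcp_rot: [-0.103, 0.995, 0.002, -0.002]
force: [-0.8, 0.6, -0.9]
width: 1.005
finger_force: 0.0
[ 435.45551056 -171.53874294  237.60399115]
```

View pics/w3.png

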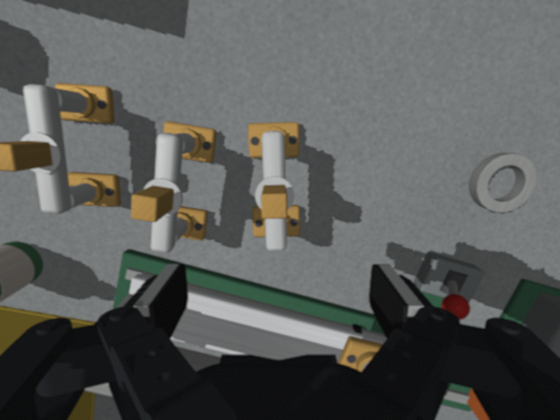

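tap3 is straight below, stem at (273,203) and bridge vertical. The next two also show: tap2 with bridge ends at (170,135) and (162,249), and tap1 at (37,87) and (56,211). I'll compute those while they're visible, then grasp tap3.

```bash
python3 - <<'E'
from h import *
tap((170,135),(162,249));tap((37,87),(56,211));tap((274,132),(276,248))
W=cal('wrist',arm.state());print(ray(W,151,205,131),ray(W,10,156,131),ray(W,273,204,131))
E
python3 -m inch '[[[0,-0.2,5,0,1],[0,-0.2,10,0,1],[0,-0.2,13,0,1],[0,-0.2,14.2,0,1],[0,-0.2,14.2,0,1]]]'; python3 -m inch '[[[0,0,0,0,0.6],[0,0,0,0,0.3],[0,0,0,0,0],[0,0,0,0,0],[0,0,0,0,0],[0,0,0,0,0],[0,0,0,0,0],[0,0,0,0,0]]]' 40;python3 -m inch '[[[0,0,-2,0,0],[0,0,-6,0,0],[0,0,-10,0,0],[0,0,-14,0,0],[0,0,-19,0,0],[0,0,-19,0,0]]]'
python3 - <<'E'
from h import *
go(635,-120)
E
```

```text
mid [ 452. -279.   86.] len 115.0 yaw 2.5 tool yaw 11.9 move cm [  0.6 -10.9  -0. ] turn 9.4
mid [ 434. -393.   86.] len 115.0 yaw 9.3 tool yaw 11.9 move cm [  4.7 -21.7  -0.1] turn 2.5
mid [ 428. -175.   86.] len 115.0 yaw 12.7 tool yaw 11.9 move cm [ 0.8 -0.2  0. ] turn -0.9
[ 450.1892021  -276.41145234  131.        ] [ 432.86266117 -390.68194327  131.        ] [ 428.38740242 -176.54116125  131.        ]
t: 8.8
tool_pos: [437.4, -174.0, 98.5]
tcp_rot: [-0.104, 0.995, 0.001, -0.001]
force: [-0.0, 0.1, -0.4]
width: 0.995
finger_force: 0.0
t: 9.6
tool_pos: [437.7, -174.7, 100.1]
tcp_rot: [-0.103, 0.995, -0.0, 0.001]
force: [-1.4, 1.3, 6.0]
width: 0.252
finger_force: 39.6
t: 10.2
tool_pos: [439.9, -176.3, 295.3]
tcp_rot: [-0.103, 0.995, -0.003, 0.004]
force: [2.0, -0.8, -3.8]
width: 0.251
finger_force: 40.0
move [-20.25   1.51   0.14] z 295.3 yaw 11.8
```

```bash
python3 -m inch '[[[-4,0.3,-0.3,4,0],[-8,0.6,-0.3,8,0],[-12,1,-0.3,12,0],[-16,1.3,-0.3,16,0],[-20.6,1.4,-0.3,16,0],[-20.6,1.4,-0.3,16,0],[-20.6,1.4,-0.3,16,0],[-20.6,1.4,-0.3,16,0]]]'
cat >> h.py <<'E'
def feet(fn,base,sd='side',yaw=None):
    """held tap: brass centroid near each predicted foot, side camera -> world x,y of the tap"""
    st=arm.state();x=-R.from_quat(st['tcp_rot']).as_matrix()[:,0];x[2]=0;x/=np.linalg.norm(x);y=np.array([-x[1],x[0],0])
    c=st['tool_pos'].copy();c[2]=st['tool_pos'][2]-base; KT=cal(sd); im=save(sd,fn)
    h=cv2.cvtColor(im,cv2.COLOR_RGB2HSV); m=((h[...,0]>12)&(h[...,0]<28)&(h[...,1]>110)&(h[...,2]>60)).astype(np.uint8)
    n,l,s,cen=cv2.connectedComponentsWithStats(m); r=[]
    for sg in(-1,1):
        f=c+sg*50*x; P=np.array([proj(KT,f+a*20*x+b*30*y+[0,0,k]) for a in(-1,1) for b in(-1,1) for k in(0,14)],np.float32)
        H=cv2.moments(cv2.convexHull(P)); u=np.array([H['m10'],H['m01']])/H['m00']
        i=min((i for i in range(1,n) if s[i,4]>40),key=lambda i:np.hypot(*(cen[i]-u)))
        d=ray(KT,*cen[i],c[2]+7)-ray(KT,*u,c[2]+7); r.append(d[:2]); print(sg,u.round(),cen[i].round(),'area',s[i,4],round(H['m00']),'d',d[:2].round(1))
    print('tcp',st['tool_pos'].round(1),'tap off',np.mean(r,0).round(1))
E
python3 - <<'E'
from h import *
feet('f3.png',98); feet('f3s.png',98,'scene')
E
```

```text
t: 11.0
tool_pos: [634.7, -118.7, 290.9]
tcp_rot: [0.036, 0.999, 0.0, -0.001]
force: [0.1, -0.0, -3.5]
width: 0.249
finger_force: 39.6
-1 [304. 179.] [300. 186.] area 212 191 d [-23.6 -36.5]
1 [333. 175.] [332. 177.] area 113 191 d [-7.5 -9.2]
tcp [ 634.7 -118.7  290.9] tap off [-15.5 -22.9]
-1 [266. 210.] [266. 211.] area 329 440 d [1.6 1.3]
1 [235. 233.] [238. 233.] area 321 497 d [-3.1  5.1]
tcp [ 634.7 -118.9  291.8] tap off [-0.7  3.2]
```

```bash
python3 -m inch '[[[-0.3,0,2,0,0],[-0.3,0,3.4,0,0],[-0.3,0,3.4,0,0],[-0.3,0,3.4,0,0]]]'; python3 - <<'E'
from h import *
print(arm.state()['tool_pos']);pair('p3.png',[632,-120,165])
E
```

```text
t: 11.5
tool_pos: [638.3, -119.2, 259.1]
tcp_rot: [0.037, 0.999, -0.0, 0.0]
force: [0.5, 0.2, -3.5]
width: 0.245
finger_force: 39.6
[ 638.32040762 -119.18634262  259.10489562]
scene origin 207 187
side origin 272 141
```

View pics/p3.png

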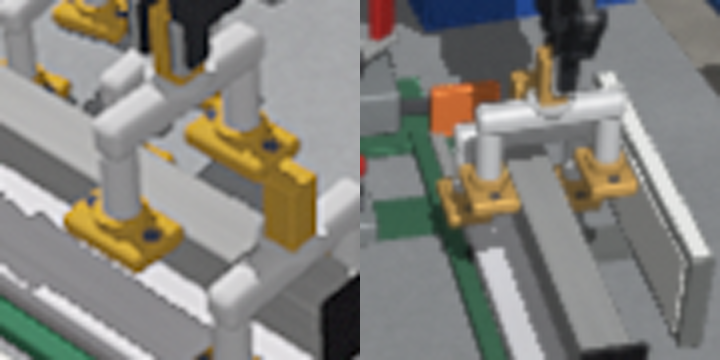

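tap3's feet at (490,187) and (607,172) straddle the bar. I'll nudge 2 mm outward and lower.

```bash
python3 -m inch '[[[-0.2,0,1.5,0,0],[-0.2,0,3,0,0],[-0.2,0,4.5,0,0],[-0.2,0,5.5,0,0],[-0.2,0,6.6,0,0],[-0.2,0,6.8,0,0],[-0.2,0,6.8,0,0]]]'
```

```text
t: 12.3
tool_pos: [640.9, -119.0, 190.3]
tcp_rot: [0.036, 0.999, 0.0, -0.0]
force: [0.2, -0.4, -3.9]
width: 0.248
finger_force: 39.6
```

```bash
python3 -m inch '[[[0,0,0.3,0,0],[0,0,0.5,0,0],[0,0,0.6,0,0],[0,0,0.6,0,0]]]'
```

```text
t: 12.7
tool_pos: [642.0, -119.2, 186.8]
tcp_rot: [0.036, 0.999, -0.0, 0.002]
force: [-1.9, 0.2, 5.6]
width: 0.247
finger_force: 41.0
```

Contact at the expected height, so release. Then over to tap2.

```bash
python3 -m inch '[[[0,0,0,0,0.3],[0,0,0,0,0.45],[0,0,0,0,0.5],[0,0,0,0,0.5],[0,0,0,0,0.5]]]';python3 -m inch '[[[0,0,-2,0,0.5],[0,0,-5,0,0.5],[0,0,-10,0,0.5],[5,-3,-11,0,1],[10,-7,-11,0,1],[14,-12,-11,-4,1],[18,-16,-11,-7,1],[18,-16,-11,-7,1]]]'
python3 - <<'E'
from h import *
go(453,-280); save('wrist','w4.png')
im=cv2.imread('pics/raw_w4.png'); h=cv2.cvtColor(im,cv2.COLOR_BGR2HSV)
m=((h[...,0]>12)&(h[...,0]<28)&(h[...,1]>110)&(h[...,2]>50)).astype(np.uint8)
m[300:]=0
n,l,s,c=cv2.connectedComponentsWithStats(m);W=cal('wrist',arm.state())
for i in range(1,n):
    if s[i,4]>100: print(s[i],c[i].round(),'z7',ray(W,*c[i],7)[:2].round(),'z115',ray(W,*c[i],115)[:2].round())
E
```

```text
t: 13.2
tool_pos: [640.9, -119.1, 184.2]
tcp_rot: [0.036, 0.999, 0.0, -0.0]
force: [0.6, 0.1, 0.6]
width: 0.499
finger_force: 0.0
t: 14.0
tool_pos: [448.0, -266.7, 294.5]
tcp_rot: [-0.025, 1.0, -0.0, 0.0]
force: [-0.1, -0.3, -0.7]
width: 1.003
finger_force: 0.0
move [-0.44 -1.35  0.  ] z 294.5 yaw 2.9
[161 110  37  29 569] [184. 123.] z7 [ 374. -402.] z115 [ 374. -370.]
[244 130  43  27 461] [270. 139.] z7 [ 390. -284.] z115 [ 386. -281.]
[134 164  34  21 506] [150. 173.] z7 [ 444. -452.] z115 [ 427. -407.]
[178 184  31  25 422] [197. 194.] z7 [ 471. -387.] z115 [ 447. -358.]
[245 186  40  40 666] [266. 203.] z7 [ 480. -288.] z115 [ 454. -284.]
[431 288  49  12 349] [451. 296.] z7 [615.   8.] z115 [555. -62.]
```

```bash
python3 -m inch '[[[-0.1,-1.4,5,0,1],[-0.1,-1.4,10,0,1],[-0.1,-1.4,15,0,1],[-0.1,-1.4,18.5,0,1],[-0.1,-1.4,20,0,1],[-0.1,-1.4,20,0,1]]]'; python3 -m inch '[[[0,0,0,0,0.6],[0,0,0,0,0.3],[0,0,0,0,0],[0,0,0,0,0],[0,0,0,0,0],[0,0,0,0,0],[0,0,0,0,0],[0,0,0,0,0]]]' 40;python3 -m inch '[[[0,0,-2,0,0],[0,0,-6,0,0],[0,0,-10,0,0],[0,0,-14,0,0],[0,0,-19,0,0],[0,0,-19,0,0]]]'
python3 - <<'E'
from h import *
go(637,-200); save('wrist','w5.png')
E
```

```text
t: 14.65
tool_pos: [449.9, -278.0, 91.6]
tcp_rot: [-0.025, 1.0, 0.002, -0.002]
force: [-0.2, 0.2, 0.1]
width: 0.995
finger_force: 0.0
t: 15.45
tool_pos: [451.9, -280.2, 95.1]
tcp_rot: [-0.025, 1.0, -0.001, 0.001]
force: [-1.7, -1.8, 6.3]
width: 0.254
finger_force: 44.2
t: 16.05
tool_pos: [453.9, -281.1, 290.3]
tcp_rot: [-0.025, 1.0, -0.003, 0.004]
force: [0.5, -0.2, -3.3]
width: 0.247
finger_force: 42.9
move [-18.69   7.19   0.1 ] z 290.3 yaw 2.9
```

```bash
python3 - <<'E'
from h import *
for f in('w1','w5'):
    im=cv2.imread('pics/raw_%s.png'%f); h=cv2.cvtColor(im,cv2.COLOR_BGR2HSV)
    m=((h[...,0]>12)&(h[...,0]<28)&(h[...,1]>110)&(h[...,2]>50)).astype(np.uint8); m[215:]=0;m[:,:220]=0;m[:,340:]=0
    n,l,s,c=cv2.connectedComponentsWithStats(m);i=1+s[1:,4].argmax()
    mt=np.array(eyes.get_calibration('wrist')['mount']);K=cal('side')[0];K=np.array(eyes.get_calibration('wrist')['mtx'])
    # outer edge of flange top, tool frame: z = 96-14 below TCP
    for v in(s[i,1],):
        d=mt[:3,:3]@np.linalg.solve(K,[c[i][0],v,1]);o=mt[:3,3];p=o+d*(82-o[2])/d[2];print(f,s[i],'tool x,y of outer edge',p[:2].round(1),'tap off (tool x)',(p[0]-70).round(1))
    P=[(x,y) for x in(185,) for y in(0,)]
E
```

```text
w1 [ 237  124   82   54 2339] tool x,y of outer edge [71.5 -1.1] tap off (tool x) 1.5
w5 [ 236  129   83   55 2436] tool x,y of outer edge [68.1 -1.3] tap off (tool x) -1.9
```

```bash
python3 -m inch '[[[-4,2,-0.3,2,0],[-8,4,-0.3,5,0],[-12,6,-0.3,7.2,0],[-16,7.2,-0.3,7.2,0],[-17.6,7.2,-0.3,7.2,0],[-17.6,7.2,-0.3,7.2,0],[-17.6,7.2,-0.3,7.2,0]]]'; python3 -m inch '[[[0,0,2,0,0],[0,0,3.3,0,0],[0,0,3.3,0,0],[0,0,3.3,0,0]]]'; python3 - <<'E'
from h import *
go(627,-200);pair('p4.png',[627,-200,165])
E
```

```text
t: 16.8
tool_pos: [622.4, -198.2, 284.2]
tcp_rot: [0.038, 0.999, 0.001, -0.003]
force: [-0.3, -0.4, -4.3]
width: 0.256
finger_force: 42.7
t: 17.2
tool_pos: [622.8, -199.0, 254.0]
tcp_rot: [0.038, 0.999, 0.0, -0.001]
force: [0.3, 0.2, -3.3]
width: 0.25
finger_force: 42.6
move [-0.43 -0.06 -0.  ] z 254.0 yaw -4.4
scene origin 181 173
side origin 279 155
```

View pics/p4.png

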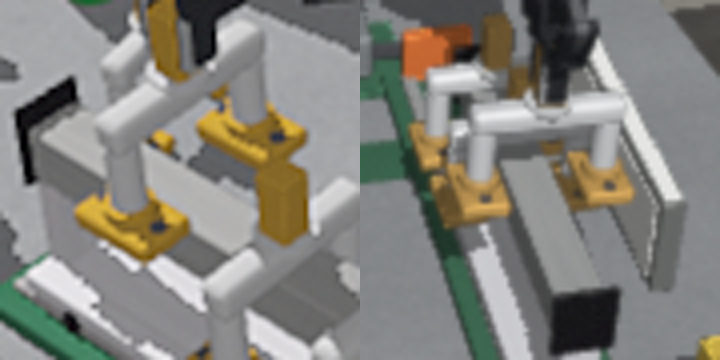

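```bash
python3 - <<'E'
from h import *
D=cal('side');r=lambda x,y,z:ray(D,279+(x-360)/4,155+y/4,z)[:2].round(1)
print('plate',r(552,295,165),r(617,287,165))
print('bar edge L',[r(x,y,150) for x,y in((504,168),(528,230),(545,275))],'R',[r(x,y,150) for x,y in((580,215),(600,255))])
print('feet corner L',r(508,213,158),'R',r(568,203,158), 'outer', r(444,223,158), r(634,197,158))
E
```

```text
plate [ 588.8 -327.3] [ 637.6 -331.7]
bar edge L [array([ 611.7, -157.5]), array([ 603.9, -236.8]), array([ 598.3, -289.8])] R [array([ 649.5, -230.4]), array([ 646.7, -279.3])]
feet corner L [ 592.1 -222. ] R [ 641.6 -222.9] outer [ 540.4 -220.4] [ 694.4 -229.7]
```

The view shows tap2 about 6 mm too near the robot: feet inner edges at (508,213) and (568,203), bar edges at about (522,215) and (577,205). Shift and lower.

```bash
python3 -m inch '[[[-0.6,0,0,0,0],[-0.6,0,1.5,0,0],[-0.6,0,3,0,0],[-0.6,0,4.5,0,0],[-0.6,0,6,0,0],[-0.6,0,6.6,0,0],[-0.6,0,6.6,0,0]]]'; python3 -m inch '[[[0,0,0.3,0,0],[0,0,0.5,0,0],[0,0,0.6,0,0],[0,0,0.6,0,0]]]'
```

```text
t: 18.0
tool_pos: [629.6, -199.1, 187.6]
tcp_rot: [0.038, 0.999, 0.0, -0.001]
force: [-0.1, -0.3, -3.5]
width: 0.252
finger_force: 42.6
t: 18.4
tool_pos: [629.8, -199.3, 182.5]
tcp_rot: [0.038, 0.999, -0.0, 0.0]
force: [-0.8, 0.1, -3.4]
width: 0.253
finger_force: 42.7
```

```bash
python3 -m inch '[[[0,0,0.2,0,0],[0,0,0.4,0,0],[0,0,0.4,0,0]]]'
```

```text
t: 18.7
tool_pos: [630.1, -199.5, 181.2]
tcp_rot: [0.038, 0.999, -0.001, 0.001]
force: [-5.1, 1.4, 10.0]
width: 0.25
finger_force: 44.5
```

```bash
python3 -m inch '[[[0,0,0,0,0.3],[0,0,0,0,0.45],[0,0,0,0,0.5],[0,0,0,0,0.5],[0,0,0,0,0.5]]]';python3 -m inch '[[[0,0,-2,0,0.5],[0,0,-5,0,0.5],[0,0,-10,0,0.5],[4,0,-12,0,1],[8,0,-12,-3,1],[12,-3,-12,-6,1],[14,-7,-12,-10,1],[14,-11,-12,-13,1]]]'
python3 -m inch '[[[2,-6,0,0,1],[2,-6,0,0,1],[2,-6,0,0,1],[2,-6,0,0,1]]]'
python3 - <<'E'
from h import *
st=arm.state();go(434,-396); save('wrist','w6.png')
im=cv2.imread('pics/raw_w6.png'); h=cv2.cvtColor(im,cv2.COLOR_BGR2HSV)
m=((h[...,0]>12)&(h[...,0]<28)&(h[...,1]>110)&(h[...,2]>50)).astype(np.uint8)
m[300:]=0
n,l,s,c=cv2.connectedComponentsWithStats(m);W=cal('wrist',st)
for i in range(1,n):
    if s[i,4]>100: print(s[i],c[i].round(),'z7',ray(W,*c[i],7)[:2].round(),'z115',ray(W,*c[i],115)[:2].round())
for p in([434,-396,131],[434,-396,86]):print(proj(W,p))
# bridge: bright low-saturation pixels
b=((h[...,1]<25)&(h[...,2]>150)).astype(np.uint8);b[300:]=0
n,l,s,c=cv2.connectedComponentsWithStats(b)
for i in range(1,n):
    if s[i,4]>300: print('white',s[i],c[i].round(),cv2.minAreaRect(np.argwhere(l==i)[:,::-1].astype(np.float32)))
E
```

```text
t: 19.2
tool_pos: [629.7, -199.3, 178.1]
tcp_rot: [0.038, 0.999, 0.0, -0.0]
force: [0.6, 0.3, 0.2]
width: 0.499
finger_force: 0.0
t: 20.0
tool_pos: [479.4, -298.5, 299.4]
tcp_rot: [-0.077, 0.997, -0.0, -0.0]
force: [0.6, -0.2, -0.8]
width: 1.0
finger_force: 0.0
t: 20.4
tool_pos: [471.0, -359.9, 298.0]
tcp_rot: [-0.075, 0.997, 0.001, -0.0]
force: [0.3, 0.5, -0.6]
width: 0.999
finger_force: 0.0
move [ 4.2  -3.02 -0.  ] z 298.0 yaw 8.6
[231  95  44  31 543] [260. 107.] z7 [ 380. -397.] z115 [ 386. -391.]
[234 145  23  22 474] [245. 155.] z7 [ 446. -409.] z115 [ 436. -400.]
[233 171   7  27 121] [236. 184.] z7 [ 489. -418.] z115 [ 467. -406.]
[259 171  16  27 347] [267. 184.] z7 [ 481. -374.] z115 [ 462. -373.]
[   0  199  139  101 2799] [ 55. 283.] z7 [ 688. -680.] z115 [ 617. -603.]
[431 287  52  13 438] [453. 295.] z7 [613. -57.] z115 [ 561. -135.]
[247.54147603 155.88386373]
[251.26636133 152.386777  ]
white [233  97  30  50 758] [246. 122.] ((248.33726501464844, 121.21851348876953), (29.01723861694336, 48.5918083190918), 1.9749338626861572)
white [240 168  15  35 483] [247. 185.] ((247.0, 185.0), (34.0, 14.0), 90.0)
white [ 287  259   83   33 1244] [329. 275.] ((328.552978515625, 275.5117492675781), (83.51823425292969, 16.812110900878906), 12.52880573272705)
```

tap1 is where expected and aligned, with the stem at (245,155).

```bash
python3 -m inch '[[[3.8,-3.2,0,0,1],[3.8,-3.2,5,0,1],[3.8,-3.2,10,0,1],[3.8,-3.2,15,0,1],[3.8,-3.2,18.5,0,1],[3.8,-3.2,20.1,0,1],[3.8,-3.2,20.1,0,1]]]'; python3 -m inch '[[[0,0,0,0,0.6],[0,0,0,0,0.3],[0,0,0,0,0],[0,0,0,0,0],[0,0,0,0,0],[0,0,0,0,0],[0,0,0,0,0],[0,0,0,0,0]]]' 40;python3 -m inch '[[[0,0,-2,0,0],[0,0,-6,0,0],[0,0,-10,0,0],[0,0,-14,0,0],[0,0,-19.5,0,0],[0,0,-19.5,0,0],[0,0,-19.5,0,0]]]'
python3 - <<'E'
from h import *
go(624,-280); save('wrist','w7.png')
im=cv2.imread('pics/raw_w7.png'); h=cv2.cvtColor(im,cv2.COLOR_BGR2HSV)
m=((h[...,0]>12)&(h[...,0]<28)&(h[...,1]>110)&(h[...,2]>50)).astype(np.uint8); m[215:]=0;m[:,:220]=0;m[:,340:]=0
n,l,s,c=cv2.connectedComponentsWithStats(m);i=1+s[1:,4].argmax()
C=eyes.get_calibration('wrist');mt=np.array(C['mount']);K=np.array(C['mtx'])
d=mt[:3,:3]@np.linalg.solve(K,[c[i][0],s[i,1],1]);o=mt[:3,3];p=o+d*(82-o[2])/d[2];print(s[i],p[:2].round(1),(p[0]-70).round(1))
E
```

```text
t: 21.15
tool_pos: [437.4, -394.5, 94.7]
tcp_rot: [-0.077, 0.997, 0.002, -0.002]
force: [0.3, 0.4, 1.0]
width: 0.996
finger_force: 0.0
t: 21.95
tool_pos: [438.8, -398.9, 98.4]
tcp_rot: [-0.075, 0.997, -0.001, 0.001]
force: [0.5, -0.1, 5.4]
width: 0.247
finger_force: 40.7
t: 22.65
tool_pos: [438.5, -398.5, 293.2]
tcp_rot: [-0.075, 0.997, -0.001, 0.001]
force: [0.0, 0.3, -4.7]
width: 0.251
finger_force: 40.2
move [-2.012e+01  8.930e+00  1.000e-02] z 293.2 yaw 8.6
[ 237  122   82   54 2307] [72.9 -0.5] 2.9
```

```bash
python3 -m inch '[[[-4,2.5,-0.3,3,0],[-8,5,-0.3,6,0],[-12,7.5,-0.3,10,0],[-16,9.3,-0.3,12.9,0],[-20.1,9.3,-0.3,12.9,0],[-20.1,9.3,-0.3,12.9,0],[-20.1,9.3,-0.3,12.9,0],[-20.1,9.3,-0.3,12.9,0]]]'; python3 - <<'E'
from h import *
go(624,-276)
S='scene'; feet('f1.png',97,'scene'); feet('f1b.png',97)
E
```

```text
t: 23.5
tool_pos: [621.5, -275.8, 293.1]
tcp_rot: [0.037, 0.999, 0.001, -0.002]
force: [-1.3, 0.0, -3.7]
width: 0.248
finger_force: 40.4
move [-0.26  0.   -0.  ] z 293.1 yaw -4.3
-1 [218. 183.] [219. 184.] area 236 372 d [-0.7  4.7]
1 [187. 203.] [189. 204.] area 269 416 d [-1.   5.8]
tcp [ 621.5 -275.8  293.1] tap off [-0.9  5.3]
-1 [316. 208.] [310. 213.] area 346 247 d [-24.7 -16.4]
1 [349. 204.] [348. 206.] area 143 247 d [-5.6 -9. ]
tcp [ 621.5 -276.1  294. ] tap off [-15.2 -12.7]
```

```bash
python3 -m inch '[[[-0.3,0,2,0,0],[-0.3,0,3.5,0,0],[-0.3,0,5,0,0],[-0.3,0,6,0,0],[-0.3,0,7,0,0],[-0.3,0,7,0,0]]]';  python3 -m inch '[[[0,0,1,0,0],[0,0,2,0,0],[0,0,3,0,0],[0,0,3.3,0,0],[0,0,3.3,0,0]]]'
```

```text
t: 24.2
tool_pos: [624.9, -276.1, 224.0]
tcp_rot: [0.037, 0.999, 0.001, -0.001]
force: [0.2, 1.0, -3.0]
width: 0.253
finger_force: 40.2
t: 24.7
tool_pos: [625.5, -275.8, 191.2]
tcp_rot: [0.037, 0.999, 0.0, -0.001]
force: [0.4, 0.1, -3.1]
width: 0.252
finger_force: 40.3
```

```bash
python3 -m inch '[[[0,0,0.3,0,0],[0,0,0.6,0,0],[0,0,0.8,0,0],[0,0,0.8,0,0]]]'
```

```text
t: 25.1
tool_pos: [626.1, -276.2, 184.7]
tcp_rot: [0.037, 0.999, -0.0, 0.0]
force: [0.5, 0.8, -2.0]
width: 0.248
finger_force: 40.5
```

```bash
python3 -m inch '[[[0,0,0.2,0,0],[0,0,0.3,0,0],[0,0,0.3,0,0]]]'
```

```text
t: 25.4
tool_pos: [626.6, -276.2, 184.4]
tcp_rot: [0.037, 0.999, -0.001, 0.002]
force: [-2.8, 2.4, 11.1]
width: 0.25
finger_force: 42.5
```

```bash
python3 -m inch '[[[0,0,0,0,0.3],[0,0,0,0,0.45],[0,0,0,0,0.5],[0,0,0,0,0.5],[0,0,0,0,0.5]]]';python3 -m inch '[[[0,0,-2,0,0.5],[0,0,-5,0,0.5],[0,0,-10,0,0.5],[4,0,-12,0,1],[8,0,-12,0,1],[12,0,-12,0,1],[14,4,-12,0,1],[14,8,-12,0,1]]]'
python3 -m inch '[[[0,32,-3,0,0.3],[0,32,-3,0,0.3],[0,32,-3,0,0.3],[0,32,-3,0,0.3],[0,32,-3,0,0.3],[0,32,-3,0,0.3],[0,32,-3,0,0.3],[0,32,-3,0,0.3]]]'
python3 - <<'E'
from h import *
st=arm.state();go(504,100);np.save('st8.npy',st,allow_pickle=True)
a=save('wrist','w8.png');b=save('scene','sc8.png');c=save('side','sd8.png')
A=a[60:340,170:560];A=cv2.resize(A,(800,574)) if 0 else a
top=cv2.resize(a[0:330,130:560],(430,330))
sc=cv2.resize(b[150:300,175:360],(370,300),interpolation=cv2.INTER_CUBIC); sd=cv2.resize(c[150:300,255:390],(270,300),interpolation=cv2.INTER_CUBIC)
cc=cv2.resize(b[280:370,370:460],(360,360)[:2],interpolation=cv2.INTER_CUBIC)
im=np.zeros((600,800,3),np.uint8);im[:300,:370]=sc;im[:300,370:640]=sd;im[300:600,:391]=cv2.resize(top,(391,300));im[300:600,400:700]=cv2.resize(cc,(300,300))
cv2.imwrite('pics/all8.png',im[:,:,::-1])
E
```

```text
t: 25.9
tool_pos: [625.9, -276.1, 181.0]
tcp_rot: [0.037, 0.999, 0.0, -0.0]
force: [0.4, -0.1, 0.4]
width: 0.498
finger_force: 0.0
t: 26.7
tool_pos: [489.6, -185.7, 301.6]
tcp_rot: [0.039, 0.999, 0.0, -0.0]
force: [1.1, 1.0, 0.0]
width: 1.001
finger_force: 0.0
t: 27.5
tool_pos: [516.0, 136.1, 331.5]
tcp_rot: [0.035, 0.999, 0.0, 0.0]
force: [0.7, -0.9, -0.6]
width: 0.3
finger_force: 0.0
move [ 0.95 -3.68 -0.  ] z 331.5 yaw -4.0
```

View pics/all8.png

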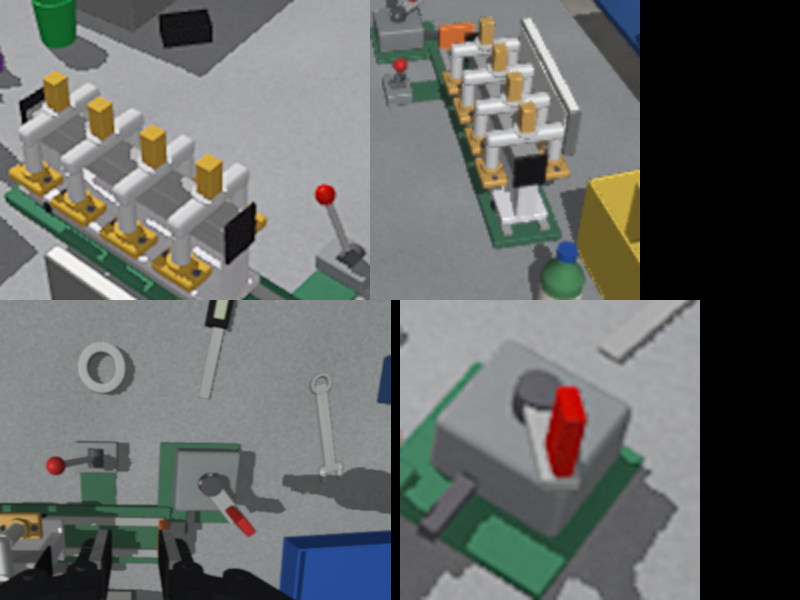

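All four taps hang upright on the bar (scene stems at (57,92), (100,118), (153,147), (208,178)). The ball is at wrist pixel (55,466) and the crank's red grip at (238,520), hub at (211,485). I'll get exact positions from the red blobs.

```bash
cat >> h.py <<'E'
def red(im):
    h=cv2.cvtColor(im,cv2.COLOR_BGR2HSV);m=(((h[...,0]<8)|(h[...,0]>172))&(h[...,1]>150)&(h[...,2]>70)).astype(np.uint8)
    n,l,s,c=cv2.connectedComponentsWithStats(m);return [(c[i],s[i],np.argwhere(l==i)[:,::-1]) for i in range(1,n) if s[i,4]>25]
E
python3 - <<'E'
from h import *
st=np.load('st8.npy',allow_pickle=True).item();W=cal('wrist',st)
for f,KT in(('w8',W),('sc8',cal('scene')),('sd8',cal('side'))):
    for c,s,p in red(cv2.imread('pics/raw_%s.png'%f)):
        print(f,s.tolist(),c.round(1),'z101',ray(KT,*c,101)[:2].round(),'z109',ray(KT,*c,109)[:2].round(),'z136',ray(KT,*c,136)[:2].round(),'rect',[np.round(x,1) for x in cv2.minAreaRect(p.astype(np.float32))])
print('hub',ray(W,362,203.5,85)[:2].round(), ray(W,362,203.5,95)[:2].round())
E
```

```text
w8 [181, 173, 20, 19, 291] [190.6 181.9] z101 [504.  29.] z109 [503.  32.] z136 [499.  40.] rect [array([190.5, 182. ]), array([18., 19.]), np.float64(90.0)]
w8 [379, 227, 31, 33, 388] [394.4 243.2] z101 [602. 282.] z109 [599. 279.] z136 [587. 269.] rect [array([394.2, 242.7]), array([38.1, 10.9]), np.float64(48.0)]
sc8 [333, 242, 9, 10, 74] [337.1 246.8] z101 [502.  31.] z109 [509.  35.] z136 [535.  48.] rect [array([337. , 246.5]), array([9., 8.]), np.float64(90.0)]
sc8 [414, 306, 12, 27, 231] [419.2 318.7] z101 [588. 277.] z109 [595. 278.] z136 [617. 284.] rect [array([419.3, 319. ]), array([10. , 26.5]), np.float64(11.3)]
sd8 [275, 137, 5, 14, 60] [277.  143.5] z101 [602. 287.] z109 [598. 274.] z136 [586. 229.] rect [array([277. , 143.5]), array([13.,  4.]), np.float64(90.0)]
sd8 [267, 179, 6, 7, 32] [269.7 182. ] z101 [505.  29.] z109 [503.  19.] z136 [494. -18.] rect [array([269.5, 182. ]), array([6., 5.]), np.float64(90.0)]
hub [550. 244.] [547. 241.]
```

```bash
python3 -m inch '[[[0.2,-5,0,0,0],[0.2,-10,0,0,0],[0.2,-14.9,0,0,0],[0.2,-14.9,5,0,0],[0.2,-14.9,10,0,0],[0.2,-14.9,15,0,0],[0.2,-14.9,20,0,0],[0.2,-14.9,24,0,0]]]'; python3 -m inch '[[[0,0,0,0,0],[0,0,0,0,0]]]'
```

```text
t: 28.45
tool_pos: [501.3, -16.9, 88.9]
tcp_rot: [0.039, 0.999, -0.0, -0.001]
force: [-0.3, -0.3, -0.1]
width: -0.004
finger_force: 0.0
t: 28.65
tool_pos: [502.6, -16.3, 91.7]
tcp_rot: [0.038, 0.999, 0.0, -0.001]
force: [0.7, 0.4, 0.0]
width: 0.001
finger_force: 0.0
```

```bash
python3 -m inch '[[[0,1.5,0,0,0],[0,3,0,0,0],[0,4.5,0,0,0],[0,6,0,0,0],[0,7.5,0,0,0],[0,8.5,0,0,0],[0,9.5,0,0,0],[0,9.5,0,0,0]]]'; python3 -m inch '[[[0,0.4,0,0,0],[0,0.8,0,0,0],[0,0.8,0,0,0]]]'
cat >> h.py <<'E'
def ball():
    for n in('scene','side'):
        im=eyes.grab_frame(n)[:,:,::-1]
        for c,s,p in red(np.ascontiguousarray(im)):print(n,s[4],c.round(1),'z101',ray(cal(n),*c,101)[:2].round(),'z109',ray(cal(n),*c,109)[:2].round())
E
python3 -c "
from h import *
ball()"
```

```text
t: 29.45
tool_pos: [509.7, 81.0, 91.0]
tcp_rot: [0.036, 0.999, 0.0, -0.0]
force: [-0.4, -0.0, -0.2]
width: 0.003
finger_force: 0.0
t: 29.75
tool_pos: [510.6, 87.6, 91.2]
tcp_rot: [0.037, 0.999, 0.0, -0.0]
force: [-0.5, 0.5, -1.1]
width: 0.0
finger_force: 0.0
scene 87 [367.  262.7] z101 [508. 114.] z109 [515. 117.]
scene 234 [419.2 318.7] z101 [588. 277.] z109 [595. 278.]
side 31 [277.9 144.7] z101 [603. 277.] z109 [599. 263.]
```

```bash
python3 -m inch '[[[0,0.3,0,0,0],[0,0.6,0,0,0],[0,0.6,0,0,0]]]'; python3 -m inch '[[[0,-1,0,0,0],[0,-1,-5,0,0],[0,-1,-10,0,0],[0,-1,-15,0,0],[0,-1,-15,0,0]]]'
python3 -c "
from h import *
ball();go(597,277)"
```

```text
t: 30.15
tool_pos: [511.0, 91.1, 91.3]
tcp_rot: [0.038, 0.999, -0.003, -0.0]
force: [0.0, -8.4, 0.9]
width: 0.004
finger_force: 4.1
t: 30.65
tool_pos: [514.5, 83.6, 248.5]
tcp_rot: [0.037, 0.999, 0.001, 0.006]
force: [0.1, -0.6, -0.1]
width: 0.002
finger_force: 0.0
scene 89 [368.1 263.7] z101 [509. 117.] z109 [516. 120.]
scene 233 [419.2 318.7] z101 [588. 277.] z109 [595. 278.]
side 60 [277.  143.5] z101 [602. 287.] z109 [598. 274.]
move [-7.11 19.94  0.05] z 242.8 yaw -4.3
```

The brake is fully over, against its stop. For the crank I'll push the post round with shut fingers at fixed orientation; a planner will give the waypoints.

```bash
cat > crank.py <<'E'
from h import *
import sys
AX=np.array([553.,244.])
def tcp(th,gap=0,q=1.3):
    r=np.array([np.cos(th),np.sin(th)]);t=np.array([-r[1],r[0]])
    M=R.from_quat(arm.state()['tcp_rot']).as_matrix()[:2,:2]   # columns tool x,y
    tt=M.T@t; a=np.array([11,14.5]); w=np.abs(a*tt)
    s=a*np.sign(tt)*w**(q-1)/(w**q).sum()**((q-1)/q)
    return AX+55*r-(7+gap)*t-M@s
def rows(ths,gap=0):
    st=arm.state();p=st['tool_pos'][:2]
    for th in ths:
        w=tcp(np.radians(th),gap);d=tool(np.r_[w-p,0],st);print([round(d[0],1),round(d[1],1)],end=',')
    print(' z',st['tool_pos'][2].round(1),'t',st['t'])
def grip():
    o=[]
    for n in('scene','side'):
        for c,s,p in red(np.ascontiguousarray(eyes.grab_frame(n)[:,:,::-1])):
            w=ray(cal(n),*c,109)[:2]; 
            if w[1]>160: d=w-AX; o.append((n,int(s[4]),w.round().tolist(),np.hypot(*d).round(),np.degrees(np.arctan2(d[1],d[0])).round()))
    print(o)
if __name__=='__main__':
    grip(); a,n,g=float(sys.argv[1]),int(sys.argv[2]),float(sys.argv[3]) if len(sys.argv)>3 else 0
    rows([a+20*i for i in range(n)],g)
E
python3 crank.py 37 1 10
```

```text
[('scene', 231, [595.0, 278.0], np.float64(54.0), np.float64(39.0)), ('side', 61, [598.0, 274.0], np.float64(54.0), np.float64(34.0))]
[np.float64(-9.3), np.float64(17.4)], z 240.3 t 30.85
```

```bash
python3 -m inch '[[[-3,5,0,0,0],[-6,10,0,0,0],[-8,14,0,0,0],[-9.3,17.4,0,0,0],[-9.3,17.4,4,0,0],[-9.3,17.4,8,0,0],[-9.3,17.4,12,0,0],[-9.3,17.4,14,0,0]]]'; python3 -m inch '[[[0,0,0,0,0],[0,0,0,0,0]]]'; python3 crank.py 37 9
```

```text
t: 31.65
tool_pos: [611.8, 249.1, 94.6]
tcp_rot: [0.037, 0.999, -0.001, -0.005]
force: [-0.8, 0.6, 0.7]
width: 0.0
finger_force: 0.0
t: 31.85
tool_pos: [615.1, 249.9, 100.1]
tcp_rot: [0.037, 0.999, -0.0, -0.001]
force: [0.3, -0.2, 0.8]
width: 0.004
finger_force: 0.0
[('scene', 141, [606.0, 283.0], np.float64(66.0), np.float64(36.0)), ('side', 67, [598.0, 277.0], np.float64(56.0), np.float64(36.0))]
[np.float64(0.9), np.float64(0.7)],[np.float64(2.1), np.float64(2.2)],[np.float64(3.7), np.float64(3.4)],[np.float64(5.7), np.float64(5.4)],[np.float64(7.6), np.float64(5.2)],[np.float64(9.3), np.float64(4.2)],[np.float64(10.6), np.float64(2.7)],[np.float64(12.2), np.float64(0.9)],[np.float64(12.4), np.float64(-1.1)], z 102.5 t 31.95
```

```bash
python3 -m inch '[[[0.9,0.7,0,0,0],[1.5,1.5,0,0,0],[2.1,2.2,0,0,0],[2.9,2.8,0,0,0],[3.7,3.4,0,0,0],[4.7,4.5,0,0,0],[5.7,5.4,0,0,0],[5.7,5.4,0,0,0]]]'; python3 crank.py 97 9
```

```text
t: 32.75
tool_pos: [560.7, 310.4, 101.0]
tcp_rot: [0.036, 0.999, 0.001, -0.001]
force: [0.2, 0.4, -0.6]
width: 0.001
finger_force: 0.0
[('scene', 43, [554.0, 293.0], np.float64(49.0), np.float64(89.0)), ('side', 58, [545.0, 298.0], np.float64(55.0), np.float64(98.0))]
[np.float64(-0.3), np.float64(-0.1)],[np.float64(1.7), np.float64(-0.3)],[np.float64(3.4), np.float64(-1.2)],[np.float64(4.7), np.float64(-2.7)],[np.float64(6.2), np.float64(-4.5)],[np.float64(6.5), np.float64(-6.5)],[np.float64(5.9), np.float64(-8.3)],[np.float64(4.7), np.float64(-9.9)],[np.float64(3.0), np.float64(-11.0)], z 101.0 t 32.85
```

The crank follows. Continue.

```bash
python3 -m inch '[[[1.7,-0.3,0,0,0],[3.4,-1.2,0,0,0],[4.7,-2.7,0,0,0],[6.2,-4.5,0,0,0],[6.5,-6.5,0,0,0],[5.9,-8.3,0,0,0],[4.7,-9.9,0,0,0],[4.7,-9.9,0,0,0]]]'; python3 crank.py 237 9
```

```text
t: 33.65
tool_pos: [509.9, 211.6, 101.4]
tcp_rot: [0.039, 0.999, 0.0, 0.0]
force: [0.9, -0.2, -1.2]
width: 0.002
finger_force: 0.0
[('scene', 242, [526.0, 197.0], np.float64(54.0), np.float64(-119.0)), ('side', 51, [530.0, 197.0], np.float64(53.0), np.float64(-116.0))]
[np.float64(0.1), np.float64(0.1)],[np.float64(-1.6), np.float64(-1.0)],[np.float64(-3.5), np.float64(-3.0)],[np.float64(-5.5), np.float64(-2.8)],[np.float64(-7.2), np.float64(-1.9)],[np.float64(-8.5), np.float64(-0.4)],[np.float64(-10.0), np.float64(1.4)],[np.float64(-10.3), np.float64(3.4)],[np.float64(-9.6), np.float64(5.2)], z 101.2 t 33.75
```

```bash
python3 -m inch '[[[-1.6,-1,0,0,0],[-3.5,-3,0,0,0],[-5.5,-2.8,0,0,0],[-7.2,-1.9,0,0,0],[-8.5,-0.4,0,0,0],[-10,1.4,0,0,0],[-10.3,3.4,0,0,0],[-9.6,5.2,0,0,0]]]'; python3 crank.py 37 9
```

```text
t: 34.55
tool_pos: [609.5, 257.7, 100.4]
tcp_rot: [0.038, 0.999, -0.001, 0.0]
force: [-0.2, -3.6, -2.1]
width: -0.004
finger_force: 1.6
[('scene', 124, [609.0, 280.0], np.float64(66.0), np.float64(33.0)), ('side', 49, [593.0, 278.0], np.float64(53.0), np.float64(40.0))]
[np.float64(-0.2), np.float64(-0.2)],[np.float64(1.0), np.float64(1.3)],[np.float64(2.7), np.float64(2.4)],[np.float64(4.6), np.float64(4.4)],[np.float64(6.5), np.float64(4.2)],[np.float64(8.3), np.float64(3.3)],[np.float64(9.5), np.float64(1.8)],[np.float64(11.1), np.float64(0.0)],[np.float64(11.4), np.float64(-1.9)], z 100.7 t 34.65
```

One full turn is done. Second turn:

```bash
python3 -m inch '[[[1,1.3,0,0,0],[2.7,2.4,0,0,0],[4.6,4.4,0,0,0],[6.5,4.2,0,0,0],[8.3,3.3,0,0,0],[9.5,1.8,0,0,0],[11.1,0,0,0,0],[11.4,-1.9,0,0,0]]]'; python3 crank.py 197 9
```

```text
t: 35.45
tool_pos: [491.7, 248.5, 102.2]
tcp_rot: [0.036, 0.999, 0.002, 0.0]
force: [1.6, 1.9, 0.2]
width: 0.004
finger_force: 1.4
[('scene', 141, [496.0, 231.0], np.float64(59.0), np.float64(-167.0)), ('side', 82, [503.0, 223.0], np.float64(54.0), np.float64(-157.0))]
[np.float64(-0.0), np.float64(0.3)],[np.float64(-0.7), np.float64(-1.6)],[np.float64(-1.9), np.float64(-3.1)],[np.float64(-3.5), np.float64(-4.2)],[np.float64(-5.5), np.float64(-6.2)],[np.float64(-7.4), np.float64(-6.0)],[np.float64(-9.1), np.float64(-5.1)],[np.float64(-10.4), np.float64(-3.6)],[np.float64(-12.0), np.float64(-1.8)], z 101.8 t 35.55
```

```bash
python3 -c "
from h import *
im=eyes.grab_frame('scene');h=cv2.cvtColor(im,cv2.COLOR_RGB2HSV)
m=((h[...,0]>12)&(h[...,0]<28)&(h[...,1]>110)&(h[...,2]>60)).astype(np.uint8);m[:165]=0
n,l,s,c=cv2.connectedComponentsWithStats(m)
for i in range(1,n):
  if s[i,4]>60 and 180<c[i][0]<340: print(s[i].tolist(),ray(cal('scene'),*c[i],195)[:2].round())
"
```

```text
[218, 198, 13, 21, 216] [ 628. -203.]
[242, 212, 13, 21, 224] [ 635. -127.]
[269, 227, 14, 22, 238] [640. -45.]
[296, 242, 17, 24, 262] [644.  34.]
[200, 244, 27, 18, 254] [ 754. -124.]
[222, 259, 28, 20, 276] [761. -57.]
[248, 273, 30, 22, 302] [766.  14.]
[276, 293, 31, 20, 333] [770.  85.]
```

```bash
python3 -m inch '[[[-0.7,-1.6,0,0,0],[-1.9,-3.1,0,0,0],[-3.5,-4.2,0,0,0],[-5.5,-6.2,0,0,0],[-7.4,-6,0,0,0],[-9.1,-5.1,0,0,0],[-10.4,-3.6,0,0,0],[-12,-1.8,0,0,0]]]'; python3 crank.py 357 9
```

```text
t: 36.4
tool_pos: [611.6, 219.4, 100.4]
tcp_rot: [0.038, 0.999, -0.001, -0.001]
force: [-2.2, -2.5, -0.4]
width: 0.002
finger_force: 1.4
[('scene', 174, [610.0, 240.0], np.float64(58.0), np.float64(-4.0)), ('side', 39, [603.0, 243.0], np.float64(50.0), np.float64(-1.0))]
[np.float64(0.4), np.float64(-0.3)],[np.float64(0.1), np.float64(1.7)],[np.float64(0.8), np.float64(3.6)],[np.float64(2.0), np.float64(5.1)],[np.float64(3.7), np.float64(6.2)],[np.float64(5.6), np.float64(8.2)],[np.float64(7.5), np.float64(8.0)],[np.float64(9.2), np.float64(7.1)],[np.float64(10.5), np.float64(5.6)], z 100.9 t 36.5
```

```bash
python3 -m inch '[[[0.1,1.7,0,0,0],[0.8,3.6,0,0,0],[2,5.1,0,0,0],[3.7,6.2,0,0,0],[5.6,8.2,0,0,0],[7.5,8,0,0,0],[9.2,7.1,0,0,0],[10.5,5.6,0,0,0]]]'; python3 crank.py 157 9
```

```text
t: 37.3
tool_pos: [510.4, 286.0, 102.2]
tcp_rot: [0.036, 0.999, 0.001, 0.001]
force: [3.3, 1.2, -0.3]
width: 0.005
finger_force: 1.5
[('scene', 141, [508.0, 266.0], np.float64(50.0), np.float64(154.0)), ('side', 81, [501.0, 256.0], np.float64(53.0), np.float64(167.0))]
[np.float64(-0.5), np.float64(0.2)],[np.float64(1.1), np.float64(-1.6)],[np.float64(1.3), np.float64(-3.6)],[np.float64(0.7), np.float64(-5.4)],[np.float64(-0.5), np.float64(-6.9)],[np.float64(-2.2), np.float64(-8.1)],[np.float64(-4.1), np.float64(-10.1)],[np.float64(-6.1), np.float64(-9.9)],[np.float64(-7.8), np.float64(-8.9)], z 101.6 t 37.4
```

```bash
python3 -m inch '[[[1.1,-1.6,0,0,0],[1.3,-3.6,0,0,0],[0.7,-5.4,0,0,0],[-0.5,-6.9,0,0,0],[-2.2,-8.1,0,0,0],[-4.1,-10.1,0,0,0],[-6.1,-9.9,0,0,0],[-7.8,-8.9,0,0,0]]]'; python3 crank.py 317 9
```

```text
t: 38.2
tool_pos: [581.2, 188.7, 100.8]
tcp_rot: [0.038, 0.999, -0.0, -0.002]
force: [-3.5, -0.3, 0.7]
width: -0.001
finger_force: 1.5
[('scene', 267, [590.0, 207.0], np.float64(52.0), np.float64(-45.0))]
[np.float64(0.5), np.float64(-0.2)],[np.float64(-0.8), np.float64(1.3)],[np.float64(-2.3), np.float64(3.1)],[np.float64(-2.6), np.float64(5.1)],[np.float64(-2.0), np.float64(6.9)],[np.float64(-0.8), np.float64(8.4)],[np.float64(0.9), np.float64(9.6)],[np.float64(2.8), np.float64(11.6)],[np.float64(4.8), np.float64(11.4)], z 101.2 t 38.3
```

About 1000° so far, with 80° left. Slower towards the stop.

```bash
python3 -m inch '[[[-0.8,1.3,0,0,0],[-1.6,2.2,0,0,0],[-2.3,3.1,0,0,0],[-2.5,4.1,0,0,0],[-2.6,5.1,0,0,0],[-2.4,5.8,0,0,0],[-2.4,5.8,0,0,0]]]'; python3 crank.py 25 4
```

```text
t: 39.0
tool_pos: [607.2, 220.8, 101.3]
tcp_rot: [0.044, 0.999, -0.025, -0.002]
force: [-10.7, -69.5, 20.3]
width: -0.001
finger_force: 35.5
[('scene', 180, [612.0, 243.0], np.float64(59.0), np.float64(-1.0))]
[np.float64(-0.3), np.float64(2.6)],[np.float64(0.6), np.float64(4.3)],[np.float64(2.0), np.float64(5.7)],[np.float64(3.8), np.float64(7.5)], z 101.2 t 39.1
```

High force, so I'll back off and check where the trolley is.

```bash
python3 -m inch '[[[0,-1,0,0,0],[0,-2.6,0,0,0],[0,-3.5,0,0,0],[0,-3.5,0,0,0]]]'; python3 crank.py 0 2; cat > stems.py <<'E'
from h import *
for n in('scene','side'):
  im=eyes.grab_frame(n);cv2.imwrite('pics/raw_chk_%s.png'%n,im[:,:,::-1]);h=cv2.cvtColor(im,cv2.COLOR_RGB2HSV)
  m=((h[...,0]>12)&(h[...,0]<28)&(h[...,1]>110)&(h[...,2]>60)).astype(np.uint8);m[:120]=0
  k,l,s,c=cv2.connectedComponentsWithStats(m)
  for i in range(1,k):
    if s[i,4]>30 and 180<c[i][0]<380: print(n,s[i].tolist(),ray(cal(n),*c[i],195)[:2].round())
E
python3 stems.py
```

```text
t: 39.5
tool_pos: [607.8, 210.4, 101.5]
tcp_rot: [0.038, 0.999, 0.0, 0.0]
force: [-0.8, 0.8, 0.2]
width: -0.005
finger_force: 0.0
[('scene', 203, [607.0, 242.0], np.float64(54.0), np.float64(-2.0))]
[np.float64(-0.3), np.float64(1.1)],[np.float64(-0.3), np.float64(3.0)], z 101.5 t 39.6
scene [240, 210, 13, 22, 225] [ 633. -133.]
scene [266, 225, 13, 22, 237] [641. -55.]
scene [295, 241, 14, 23, 248] [645.  25.]
scene [221, 258, 28, 19, 274] [760. -62.]
scene [320, 258, 22, 24, 278] [651. 104.]
scene [244, 272, 30, 22, 302] [767.   5.]
scene [272, 291, 31, 21, 322] [771.  76.]
scene [301, 305, 33, 26, 364] [775. 146.]
scene [345, 316, 25, 39, 510] [763. 222.]
side [300, 138, 25, 50, 315] [645. -29.]
side [284, 164, 13, 23, 120] [549. -81.]
side [293, 188, 9, 12, 63] [ 542. -182.]
side [298, 201, 14, 13, 110] [ 542. -253.]
side [329, 200, 12, 11, 84] [ 632. -267.]
```

The trolley has moved about 144 mm. The crank now points along the bar frame's x at exactly three turns, so this is the end stop. Lift and go round to the far side of the brake ball.

```bash
python3 -m inch '[[[0,0,-4,0,0],[0,0,-8,0,0],[0,0,-12,0,0],[0,0,-15,0,0],[0,0,-15,0,0]]]'; python3 -c "
from h import *
go(512,156);ball()"; python3 stems.py | head -4
```

```text
t: 40.2
tool_pos: [610.5, 212.5, 256.8]
tcp_rot: [0.036, 0.999, 0.001, 0.004]
force: [0.6, 0.2, 0.5]
width: -0.001
finger_force: 0.0
move [ 9.42 -6.35 -0.1 ] z 256.8 yaw -4.2
scene 89 [368.1 263.7] z101 [509. 117.] z109 [516. 120.]
scene 218 [400.1 313.6] z101 [599. 240.] z109 [605. 241.]
side 76 [281.7 147.3] z101 [612. 252.] z109 [609. 239.]
scene [240, 210, 13, 22, 225] [ 633. -133.]
scene [266, 225, 13, 22, 237] [641. -55.]
scene [295, 241, 14, 23, 248] [645.  25.]
scene [221, 258, 28, 19, 273] [760. -62.]
```

```bash
python3 -m inch '[[[4,-3,0,0,0],[8,-6,0,0,0],[9.4,-6.2,0,0,0],[9.4,-6.2,4,0,0],[9.4,-6.2,8,0,0],[9.4,-6.2,12,0,0],[9.4,-6.2,16,0,0],[9.4,-6.2,16,0,0]]]';python3 -m inch '[[[0,0,0,0,0],[0,0,0,0,0]]]'
```

```text
t: 41.2
tool_pos: [503.8, 154.9, 85.2]
tcp_rot: [0.037, 0.999, -0.001, -0.006]
force: [-0.8, 0.6, 0.2]
width: -0.001
finger_force: 0.0
t: 41.4
tool_pos: [510.9, 156.0, 92.8]
tcp_rot: [0.037, 0.999, 0.0, 0.001]
force: [1.3, -0.3, 0.2]
width: 0.001
finger_force: 0.0
```

```bash
python3 -m inch '[[[0,-1.5,0,0,0],[0,-3,0,0,0],[0,-4.5,0,0,0],[0,-6,0,0,0],[0,-7.5,0,0,0],[0,-8.7,0,0,0],[0,-9.4,0,0,0],[0,-9.4,0,0,0]]]'; python3 -m inch '[[[0,-0.3,0,0,0],[0,-0.6,0,0,0],[0,-0.6,0,0,0]]]'
```

```text
t: 42.2
tool_pos: [502.5, 60.7, 91.1]
tcp_rot: [0.038, 0.999, -0.0, -0.0]
force: [0.2, 0.6, -0.0]
width: -0.001
finger_force: 0.0
t: 42.5
tool_pos: [502.3, 56.9, 91.2]
tcp_rot: [0.037, 0.999, 0.001, -0.0]
force: [1.1, 2.8, -0.9]
width: 0.003
finger_force: 1.6
```

```bash
python3 -m inch '[[[0,-0.3,0,0,0],[0,-0.5,0,0,0],[0,-0.5,0,0,0]]]'; python3 -m inch '[[[0,1,0,0,0],[0,1,-5,0,0],[0,1,-10,0,0],[0,1,-15,0,0],[4,1,-18,0,0],[8,1,-18,0,0],[8,1,-18,0,0],[8,1,-18,0,0]]]'
python3 -c "
from h import *
ball()
a=cv2.imread('pics/raw_w8.png')"; python3 stems.py
```

```text
t: 42.8
tool_pos: [502.2, 56.0, 91.3]
tcp_rot: [0.035, 0.999, 0.006, 0.0]
force: [1.5, 16.4, -1.3]
width: -0.001
finger_force: 8.0
t: 43.6
tool_pos: [422.5, 66.8, 271.7]
tcp_rot: [0.037, 0.999, -0.001, 0.001]
force: [0.3, 0.0, 0.5]
width: 0.001
finger_force: 0.0
scene 75 [337.1 246.8] z101 [501.  31.] z109 [509.  35.]
scene 219 [400.2 313.6] z101 [599. 240.] z109 [605. 242.]
side 75 [281.7 147.3] z101 [612. 252.] z109 [609. 239.]
side 31 [269.6 181.9] z101 [505.  30.] z109 [503.  19.]
scene [240, 210, 13, 22, 225] [ 633. -133.]
scene [266, 225, 13, 22, 237] [641. -55.]
scene [295, 241, 14, 23, 248] [645.  25.]
scene [221, 258, 28, 19, 274] [760. -62.]
scene [320, 258, 22, 24, 280] [650. 104.]
scene [244, 272, 30, 22, 302] [767.   5.]
scene [272, 291, 31, 21, 323] [771.  76.]
scene [301, 305, 33, 26, 366] [775. 146.]
scene [345, 317, 25, 38, 509] [764. 222.]
side [300, 138, 25, 50, 316] [645. -30.]
side [284, 164, 13, 23, 119] [549. -82.]
side [293, 188, 9, 12, 61] [ 542. -181.]
side [298, 201, 14, 13, 109] [ 542. -253.]
side [329, 200, 12, 11, 83] [ 631. -267.]
side [190, 353, 8, 25, 66] [ 172. -669.]
```

The ball is back at its starting pixel, the taps are unchanged, and the crank sits at three turns. Handing in.

```bash
python3 -m inch '[[[0,0,0,0,0],[0,0,0,0,0]]]' | head -1; python3 -c "
from station import arm
print(arm.sign_off())"
```

```text
t: 44.0
the job is handed in; nothing more can be done
None
```

I handed in the job at about 44 s: all four taps hang on the bar, the crank is wound three turns until it met a hard stop, and the brake lever is back on. The end-stop position comes from the crank angle and camera tracking, not a direct reading, and the hand-in returned no verdict.

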